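# Level the rail shelf with a spirit level and hold the level down on it

### The job

The steel rail shelf slopes down towards its levelling foot. Lay (do not drop) the blue spirit level upright on the shelf's flat front ledge with its side flush along the upturned lip, let go of it, and turn the black hand knob of the levelling foot until the bubble settles between the two black lines of the top vial. Then press the level firmly down on the ledge from above with the fingertips and finish while still pressing, the level flush and the bubble between its lines, without disturbing the things on the rack or the counter.

Things in the scene. Friction and masses are not known exactly. Their poses are not given: they have to be found in the camera images.
- level_mid (a point): Centre (half-way up) of the loose blue spirit level with black end caps: 200 mm long along its x, 26 mm wide along y, 48 mm tall along z, about 0.3 kg. It starts base down on the counter, to the robot's left of the shelf. Grip it across its width at mid length, by its upper part. It may lie on the ledge either way round.
- level: The same level; origin at the centre of its underside, axes as level_mid. The green top vial fills a window in the middle 60 mm of the flat top; the top either side of the window is plain and good for pressing with spread fingertips; press evenly about the middle.
- bubble (a joint): Place (m) of the white 14 mm bubble along the level's own +x from the middle of the top vial, range -0.016 to 0.016. It runs to the higher end, 1.2 mm per 0.001 rad of slope, and settles in about 1 s. The two black lines are 20 mm apart, so it is between them from -0.003 to 0.003.
- ledge (a point): Point on the shelf's flat front ledge: on its top (about 120 mm up), at the inner foot of the lip, half-way along. x points away from the robot across the ledge (71 mm wide, then the green rack), y along the lip to the robot's left (ledge 180 mm each way), z up. The lip, on the -x side, is 4 mm thick and stands 8 mm over the ledge. A level lying flush has its centre at x = 13 mm, z = 24 mm here.
- knob (a point): Centre of the levelling foot's black round hand knob at the shelf's -y (robot's right) end: 40 mm across, 24 mm tall, upright axis, about 157 mm up, yellow line on top. It turns in place, stiffly (about 0.1 N m), and stays; grip it across from above at any yaw. Clockwise seen from above raises that end.
- foot: The levelling foot: rubber pad, threaded spindle and knob; origin under the pad on the counter, axes turn with the knob. At the start that end of the shelf is 2 to 4 mm low and needs 1.7 to 3.1 rad clockwise: a full turn lifts it 8 mm and shifts the bubble of a level lying along the lip by 25 mm (4 mm per rad) towards that end. Pressing on the ledge does not turn it.
- cup_white: White ceramic cup upside down on the rack, 68 mm across, 60 mm tall, origin at the centre of its underside. Leave it.
- cup_blue: Blue ceramic cup, as the white one. Leave it.
- pot_lid: Terracotta teapot lid on the rack, 74 mm across, 38 mm tall, origin at the centre of its underside. Leave it.
- infuser: Steel infuser ball with a wire clip on the rack, 44 mm across, origin at its underside. Leave it.
- tray: Bamboo tray with a divider on the rack, 140 x 90 x 36 mm, origin at the centre of its underside. Leave it.
- tea_tin: Red round tea tin on the counter at the robot's right, 72 mm across, 100 mm tall, origin at the centre of its underside. Leave it.
- brush: Dish brush lying on the counter at the robot's left beyond the level, 200 mm long. Leave it.
Things that resemble listed ones, but are neither listed nor needed, are in the scene too. Leave any red or yellow look-alike of the level alone.

How it is judged:
By the outcome, as a careful person would: the job done as asked, in the order asked, and still so for the second after the job is handed in, while the arm keeps its last pose, push and grip.
It also fails if it takes over 72 s, if anything falls off the work surface, if the arm or the gripper's body presses on something with over 40 N, if the wrist force passes 120 N, or if a joint passes its speed limit or range.

### The arm

A 6-joint arm with a two-finger parallel gripper is mounted at the origin on the work surface. World frame = base frame: x ahead of the robot, y to its left, z up, the work surface at z = 0. Lengths are in m, angles in degrees, forces in N, time in s.
With the tool pointing down it reaches from about 0.4 to 0.825 m from the base axis. Payload 7 kg.
Tool frame: the origin (TCP) lies at the very end of the fingers, on their centre line; the grasp point (between the pads) lies 19 mm behind it (r.grasp_offset is the z of the grasp point in the tool frame, in m); z points along the fingers, y is the direction in which the jaws open and shut (so a half turn about z gives the same grasp; the last joint's range is limited). The gripper opens to 88 mm and grips with 3 to 60 N. Pads are 19 mm wide; open, the fingers measure 130 mm over their backs; the gripper's body (78 mm by 193 mm) begins 47 mm behind the grasp point.
Start: joints at [-46.69, 20.546, 0.682, 0, -70.136, -16.507], TCP at [0.304, -0.602, 0.227] pointing down, gripper open.
Joint ranges: [-176.03, 176.03], [-82.01, 121.73], [-58.28, 71.71], [-173.87, 95.51], [-174.79, -0.11], [-173.66, 173.66]. Speed limits (degrees/s): [136.94, 136.94, 172.46, 180, 180, 180].

### API

Orientations are given as [roll, pitch, yaw] about the fixed x, y, z axes, in that order (R = Rz(yaw) Ry(pitch) Rx(roll)).
In Python, from plant import r gives the robot as it stands.
- The arm moves only by the tool carry_out, never from a script. Its argument "plan" is a list of rows, each a list of 6 numbers: the shift along the world's x, y, z in m, then the turn, a rotation vector about the world's x, y, z in rad. In form: [[tx, ty, tz, wx, wy, wz], ...]. A call has 1 to 12 rows; each row shifts and turns the pose as measured when the row begins; what a row does not reach is not made up. A row lasts 1/12 s, in which the tool goes at most 41.7 mm and 7.16 degrees, less where a joint would pass 70% of its speed; a pose out of reach is approached as far as the arm can. A call with a gripper value outside its range is refused whole. "fingers" is the closure, from -1 (fully open) to 1 (shut), set as the call begins (left out, the last holds). The fingers move at their own pace and stop on an object; "force" is the grip in N (left out, the last holds). Time passes only in rows, so rows that do not move let the fingers close. It gives the time, the measured TCP pose, the force and the opening at its end, in the units of the state.
- r.get_state(): the state, without advancing time (a new reading comes with each control period).
- r.capture(name): name is "scene" or "side" or "wrist"; returns the picture (420x560x3 uint8, red, green, blue); there is no depth.
- r.camera_model(name): a dict with "fov_y" (degrees; the focal length in pixels is half the picture's height over the tangent of half this angle, whatever the lens; pixels are square), "cx", "cy" (the principal point, pixels), "R" (3x3) and "t" (3): a world point X has camera coordinates R X + t; the wrist camera has in their place "mount" (4x4, takes a point from camera to tool coordinates, whose origin is the TCP and whose axes are the flange's). Camera axes: x right, y down, z forward; pixel columns grow to the right and rows downward; lengths in m; the calibration is good to about 2 mm. A picture is of the moment at which its call begins: read the wrist's pose just before it. camera_model takes no time and is no camera call.
- r.close_job(): hands the job in, once; it reports no verdict.
The state is a dict: "time_s": time; "joints": joint angles; "qd": joint speeds; "joint_torque": joint torques, N m; "tcp_pos": TCP position; "eef_rot": TCP orientation; "contact_force": force on the tool from outside, world axes, zero at the start; "moment": the same for the moment, N m; "gripper_width": finger opening in m.
Only numpy, scipy, OpenCV 4.12 (cv2) and the standard library are available. Lean on these libraries where they do the work, as an engineer would, in place of code of your own. Each camera call takes 0.05 s, during which the arm holds its last target.

## Working session

There is one attempt and no reset: what is moved stays moved. The work goes in short steps, Python scripts to look and compute and a tool call to move; the robot and the scene stay as the last step left them, time stands still between calls to the robot, and variables do not carry over. Pictures are saved under pics/ and viewed, and the job is handed in when it is done.

Besides the shell and the picture viewer there is one more tool, called after "Call:" as name(argument=value, ...) on one line, values as JSON. carry_out: Moves the arm, as the interface text tells. Its arguments: {"type":"object","properties":{"plan":{"type":"array"},"fingers":{"type":"number"},"force":{"type":"number"}},"required":["plan"]}

```bash
ls; mkdir -p pics; python3 - <<'E'
from plant import r
import cv2
s=r.get_state();print(s, r.grasp_offset)
for n in ("scene","side","wrist"):
    im=r.capture(n);cv2.imwrite(f"pics/{n}0.png",im[:,:,::-1]);m=r.camera_model(n);print(n,m)
E
```

```text
pics
{'time_s': 0.0, 'joints': array([-4.66925815e+01,  2.05901348e+01,  6.33612464e-01, -2.10238162e-02,
       -7.01344139e+01, -1.65065536e+01]), 'qd': array([-0.03927383, -0.01559268, -0.00355051,  0.05906568,  0.00523217,
        0.07307067]), 'joint_torque': array([-9.36293945e-04, -5.82717204e+01,  2.93064594e+01,  6.99743316e+00,
        6.87775886e-03, -1.53573164e-04]), 'tcp_pos': array([ 0.30411076, -0.60206805,  0.22563328]), 'eef_rot': array([ 1.79907196e+02, -6.89064097e-03, -1.53206289e+02]), 'contact_force': array([ 0.12841452, -0.21092432, -0.22344328]), 'moment': array([ 0.00527379,  0.01378684, -0.02726459]), 'gripper_width': 0.08797006383346691} -0.0188
scene {'fov_y': 43.2132091880095, 'cx': 281.79459822114103, 'cy': 214.71350897171928, 'R': array([[-0.51912467,  0.85461791,  0.01173869],
       [ 0.58996493,  0.36823524, -0.71857094],
       [-0.6184262 , -0.36610249, -0.69535459]]), 't': array([ 0.27652214, -0.17444198,  1.74039039])}
side {'fov_y': 47.02636789175976, 'cx': 279.22417205397244, 'cy': 208.289523961216, 'R': array([[-0.82897582, -0.55905936,  0.01586593],
       [-0.32845854,  0.46368716, -0.82286646],
       [ 0.45267437, -0.68734769, -0.56801326]]), 't': array([0.35299198, 0.26273293, 1.14354046])}
wrist {'fov_y': 65.42031111588983, 'cx': 278.55816033121573, 'cy': 212.73449823130767, 'mount': array([[-1.62278723e-04, -9.64907011e-01, -2.62591761e-01,
         6.96276481e-02],
       [ 9.99999986e-01, -1.64438907e-04, -1.37493526e-05,
        -2.20272611e-04],
       [-2.99134555e-05, -2.62591760e-01,  9.64907025e-01,
        -1.58768109e-01],
       [ 0.00000000e+00,  0.00000000e+00,  0.00000000e+00,
         1.00000000e+00]])}
```

View pics/scene0.png

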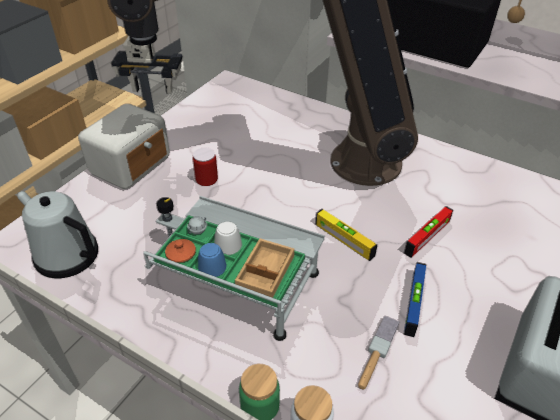

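View pics/side0.png

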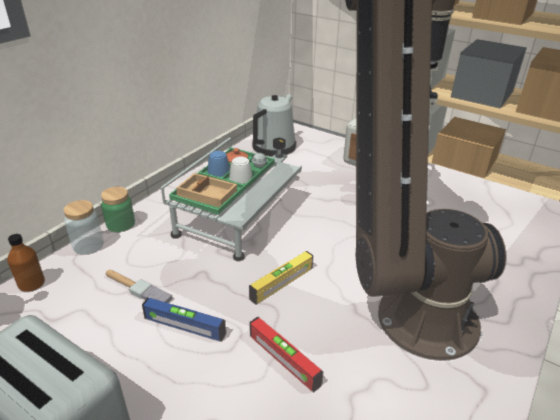

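View pics/wrist0.png

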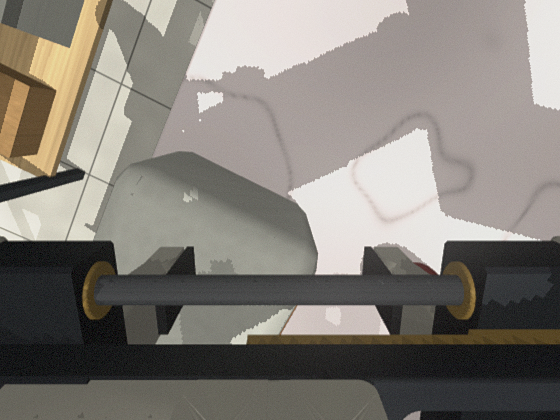

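The scene picture shows the blue level at about (416,298), the ledge from (195,210) to (322,245), and the knob at (165,205). In the side picture the level is at (184,318) and the knob at (279,145). I'll triangulate these.

```bash
cat > h.py <<'E'
import numpy as np, cv2
from plant import r
from scipy.spatial.transform import Rotation as Ro
def ray(name,uv,st=None):
    m=r.camera_model(name); f=210/np.tan(np.radians(m["fov_y"]/2))
    d=np.array([(uv[0]-m["cx"])/f,(uv[1]-m["cy"])/f,1.])
    if name=="wrist":
        T=np.eye(4);T[:3,:3]=Ro.from_euler('xyz',st["eef_rot"],degrees=True).as_matrix();T[:3,3]=st["tcp_pos"]
        M=T@m["mount"]; return M[:3,3],M[:3,:3]@d
    R=np.array(m["R"]);t=np.array(m["t"]); return -R.T@t,R.T@d
def plane(ry,z): o,d=ry; return o+d*(z-o[2])/d[2]
def tri(*rays):
    A=np.zeros((3,3));b=np.zeros(3);Ps=[]
    for o,d in rays:
        d=d/np.linalg.norm(d);P=np.eye(3)-np.outer(d,d);A+=P;b+=P@o;Ps.append(P)
    X=np.linalg.solve(A,b)
    return X,[np.linalg.norm(P@(X-o)) for P,(o,d) in zip(Ps,rays)]
def proj(name,X,st=None):
    m=r.camera_model(name); f=210/np.tan(np.radians(m["fov_y"]/2))
    X=np.array(X)
    if name=="wrist":
        T=np.eye(4);T[:3,:3]=Ro.from_euler('xyz',st["eef_rot"],degrees=True).as_matrix();T[:3,3]=st["tcp_pos"]
        c=(np.linalg.inv(T@m["mount"])@np.r_[X,1])[:3]
    else: c=np.array(m["R"])@X+np.array(m["t"])
    return f*c[0]/c[2]+m["cx"],f*c[1]/c[2]+m["cy"]
def crop(src,dst,x0,y0,x1,y1,k):
    im=cv2.imread(src)[y0:y1,x0:x1];cv2.imwrite(dst,cv2.resize(im,None,fx=k,fy=k,interpolation=cv2.INTER_CUBIC))
E
python3 - <<'E'
from h import *
crop("pics/scene0.png","pics/sc1.png",130,170,340,345,3.6)
crop("pics/side0.png","pics/si1.png",150,120,320,260,4.5)
for n in("scene","side"):
    im=cv2.imread(f"pics/{n}0.png");hsv=cv2.cvtColor(im,cv2.COLOR_BGR2HSV)
    m=cv2.inRange(hsv,(105,150,40),(130,255,255))
    c=[x for x in cv2.findContours(m,0,2)[0] if cv2.contourArea(x)>50]
    for x in c: print(n,cv2.contourArea(x),cv2.minAreaRect(x))
    m=cv2.inRange(hsv,(40,120,120),(75,255,255))
    for x in cv2.findContours(m,0,2)[0]:
        if cv2.contourArea(x)>15: print(n,'green',cv2.contourArea(x),cv2.minAreaRect(x))
E
```

```text
scene 356.5 ((416.15997314453125, 293.3800048828125), (10.60660171508789, 60.38692092895508), 8.13010311126709)
scene green 22.0 ((263.2864990234375, 401.24151611328125), (3.7476582527160645, 14.540915489196777), 77.00537872314453)
scene green 54.0 ((416.8959045410156, 291.67626953125), (5.474058628082275, 18.094806671142578), 8.746162414550781)
scene green 286.0 ((288.0707092285156, 275.2563781738281), (7.709649085998535, 51.71105194091797), 29.577836990356445)
scene green 65.0 ((191.90939331054688, 254.986572265625), (8.683858871459961, 25.64196014404297), 34.99201965332031)
scene green 210.5 ((240.8364715576172, 260.9071960449219), (7.1925368309021, 46.8690185546875), 29.577838897705078)
scene green 158.0 ((233.65402221679688, 255.72198486328125), (8.854377746582031, 51.67161560058594), 34.69515609741211)
scene green 212.5 ((193.7359161376953, 231.5269012451172), (40.61155319213867, 16.992652893066406), 13.626995086669922)
scene green 38.0 ((345.2735290527344, 227.85589599609375), (19.17412567138672, 3.6047356128692627), 32.47119140625)
scene green 38.5 ((430.8097229003906, 224.85398864746094), (4.609532356262207, 14.39302921295166), 48.8140754699707)
side green 84.5 ((283.7793273925781, 345.2482604980469), (24.249282836914062, 5.647092819213867), 41.6335334777832)
side green 60.0 ((181.9811248779297, 311.5660095214844), (23.07657241821289, 4.395537853240967), 15.945395469665527)
side green 23.5 ((279.2472229003906, 271.09552001953125), (4.239991664886475, 13.67397403717041), 57.9946174621582)
```

```bash
python3 -c "
from h import *
crop('pics/scene0.png','pics/sc2.png',390,250,450,350,6)
crop('pics/side0.png','pics/si2.png',130,285,240,350,6)"
```

```text
(no output)
```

View pics/sc1.png

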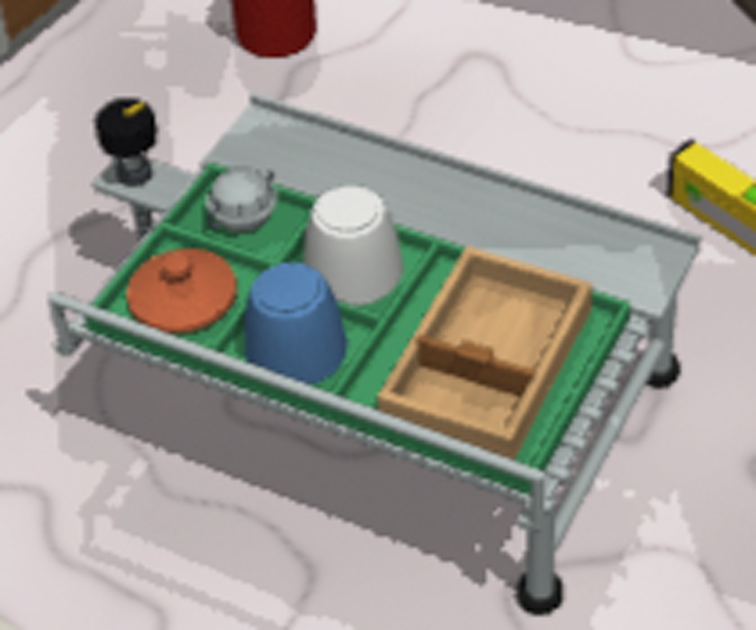

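View pics/si1.png

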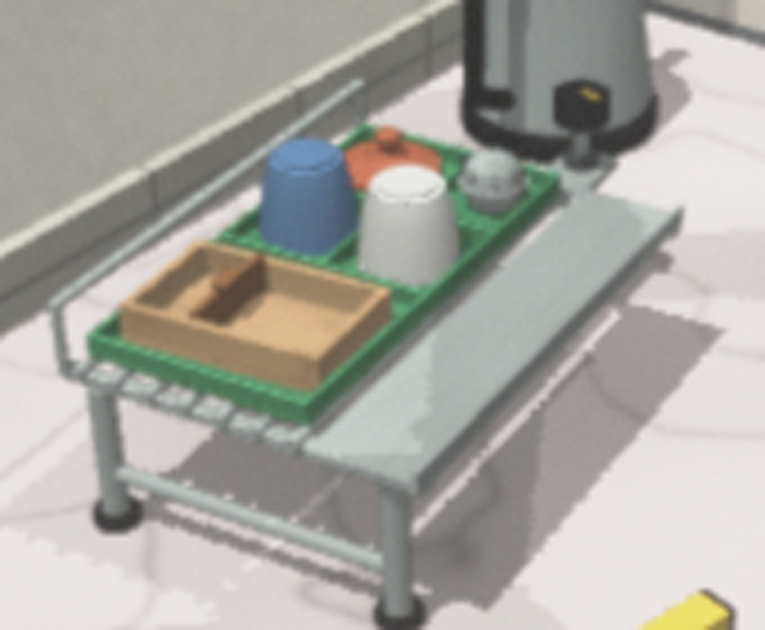

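View pics/sc2.png

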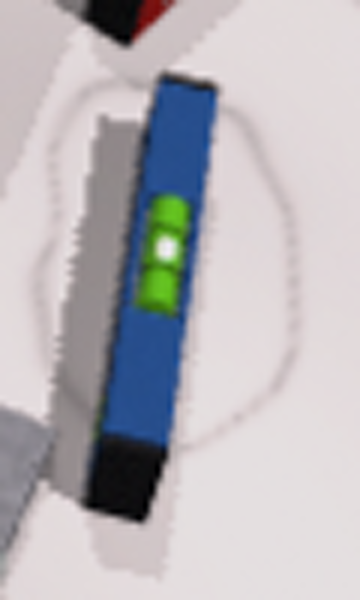

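View pics/si2.png

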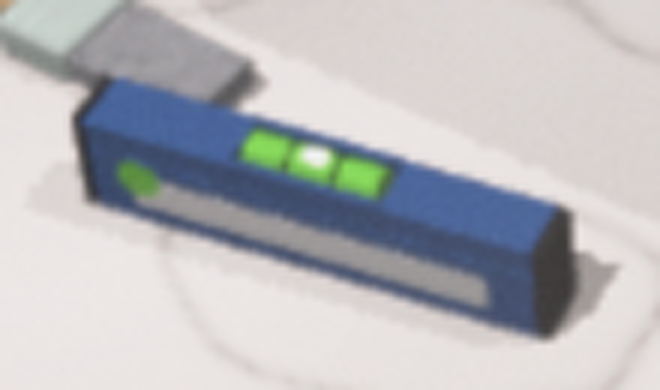

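```bash
python3 - <<'E'
from h import *
S=lambda u,v:ray("scene",(130+u/3.6,170+v/3.6))
D=lambda u,v:ray("side",(150+u/4.5,120+v/4.5))
L=lambda u,v:ray("scene",(390+u/6,250+v/6))
M=lambda u,v:ray("side",(130+u/6,285+v/6))
np.set_printoptions(precision=4,suppress=True)
print("window",tri(L(164,252),M(316,162)))
print("lvl nearscene end",tri(L(137,442),M(95,103)))
print("lvl far end",tri(L(189,84),M(558,228)))
print("knob",tri(S(128,112),D(585,93)))
print("lip right",tri(S(253,98),D(683,207)))
print("lip left",tri(S(698,240),D(412,487)))
print("ledge right rear",tri(S(207,162),D(570,200)))
print("ledge left rear",tri(S(656,312),D(305,445)))
E
```

```text
window (array([0.4581, 0.343 , 0.0453]), [np.float64(0.00011477018270657657), np.float64(0.00011477018270658067)])
lvl nearscene end (array([0.5501, 0.3676, 0.0436]), [np.float64(0.00041132367849544993), np.float64(0.0004113236784955528)])
lvl far end (array([0.3639, 0.3175, 0.0437]), [np.float64(0.0018433404357038798), np.float64(0.0018433404357037836)])
knob (array([ 0.6232, -0.2925,  0.1668]), [np.float64(0.0002133608285374925), np.float64(0.0002133608285374855)])
lip right (array([ 0.5237, -0.2652,  0.1187]), [np.float64(0.0013723942628771403), np.float64(0.0013723942628771032)])
lip left (array([0.4805, 0.0913, 0.1192]), [np.float64(0.002315613877519069), np.float64(0.002315613877519062)])
ledge right rear (array([ 0.5991, -0.2455,  0.115 ]), [np.float64(0.005749684490263636), np.float64(0.005749684490263601)])
ledge left rear (array([0.5544, 0.098 , 0.1206]), [np.float64(0.0011032240027226187), np.float64(0.0011032240027225864)])
```

Triangulation puts the level centre near (0.458, 0.343), with its long axis at about 15° yaw. The ledge yaw is about 7°, and the knob is near (0.623, -0.293). I'll fly over the ledge first to get a wrist view of it and the knob.

Call:
carry_out(plan=[[0.0138, 0.0377, 0.009, 0, 0, 0.102], [0.0138, 0.0377, 0.009, 0, 0, 0.102], [0.0138, 0.0377, 0.009, 0, 0, 0.102], [0.0138, 0.0377, 0.009, 0, 0, 0.102], [0.0138, 0.0377, 0.009, 0, 0, 0.102], [0.0138, 0.0377, 0.009, 0, 0, 0.102], [0.0138, 0.0377, 0.009, 0, 0, 0.102], [0.0138, 0.0377, 0.009, 0, 0, 0.102], [0.0138, 0.0377, 0.009, 0, 0, 0.102], [0.0138, 0.0377, 0.009, 0, 0, 0.102], [0.0138, 0.0377, 0.009, 0, 0, 0.102], [0.0138, 0.0377, 0.009, 0, 0, 0.102]], fingers=-1)

```text
time_s: 1.15
tcp_pos: [0.4629, -0.1429, 0.3275]
eef_rot: [179.2, -0.1, -80.6]
contact_force: [1.6, 0.1, 0.6]
gripper_width: 0.0873
```

Call:
carry_out(plan=[[0, 0, 0, 0, 0, 0], [0, 0, 0, 0, 0, 0]])

```text
time_s: 1.32
tcp_pos: [0.4656, -0.1362, 0.3294]
eef_rot: [179.5, -0.1, -79.7]
contact_force: [0.3, -1.0, 0.4]
gripper_width: 0.088
```

```bash
cat > snap.py <<'E'
import sys,pickle
from h import *
n,cam=sys.argv[1],(sys.argv[2] if len(sys.argv)>2 else "wrist")
st=r.get_state();im=r.capture(cam);cv2.imwrite(f"pics/{n}.png",im[:,:,::-1]);pickle.dump(st,open(f"pics/{n}.pkl","wb"))
np.set_printoptions(precision=4,suppress=True)
print({k:st[k] for k in("time_s","tcp_pos","eef_rot","joints","contact_force","moment","gripper_width")})
E
python3 snap.py w1
```

```text
{'time_s': 1.3167, 'tcp_pos': array([ 0.4656, -0.1362,  0.3294]), 'eef_rot': array([179.4659,  -0.0908, -79.7105]), 'joints': array([  7.0868,  -0.5182, -12.1356,   0.1228, -78.9108,   3.1781]), 'contact_force': array([ 0.2684, -0.9748,  0.3903]), 'moment': array([-0.0293,  0.1351, -0.0255]), 'gripper_width': 0.08802821960121318}
```

View pics/w1.png

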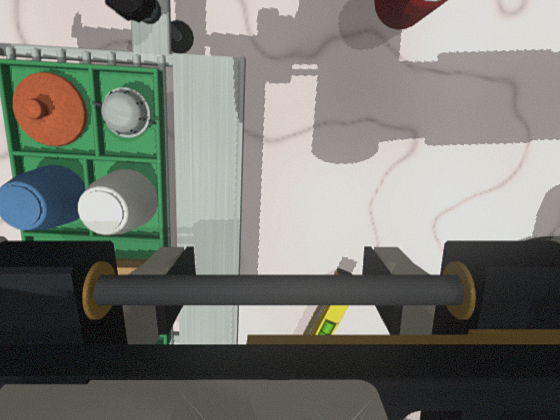

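The wrist view shows the knob cut off at the top (130,5), the infuser at (125,110), and the lip running from about (240,57) to (237,345). Next I'll go on to the level.

Call:
carry_out(plan=[[0, 0.04, -0.004, 0, 0, -0.119], [0, 0.04, -0.004, 0, 0, -0.119], [0, 0.04, -0.009, 0, 0, -0.119], [0, 0.04, -0.009, 0, 0, -0.119], [0, 0.04, -0.009, 0, 0, -0.119], [0, 0.04, -0.009, 0, 0, -0.119], [0, 0.04, -0.01, 0, 0, -0.119], [0, 0.04, -0.01, 0, 0, -0.119], [0, 0.04, -0.01, 0, 0, -0.119], [0, 0.04, -0.01, 0, 0, -0.119], [0, 0.04, -0.01, 0, 0, -0.119], [0, 0.04, -0.01, 0, 0, -0.119]])

```text
time_s: 2.37
tcp_pos: [0.4655, 0.3074, 0.2273]
eef_rot: [179.5, -0.2, -159.5]
contact_force: [0.1, 0.8, 0.7]
gripper_width: 0.0877
```

Call:
carry_out(plan=[[0, 0, 0, 0, 0, -0.03], [0, 0, 0, 0, 0, 0]])

```text
time_s: 2.53
tcp_pos: [0.4656, 0.311, 0.2226]
eef_rot: [179.7, -0.5, -161.9]
contact_force: [-1.0, -0.5, -0.2]
gripper_width: 0.0878
```

```bash
python3 snap.py w2
```

```text
{'time_s': 2.5333, 'tcp_pos': array([0.4656, 0.311 , 0.2226]), 'eef_rot': array([ 179.6949,   -0.5042, -161.8584]), 'joints': array([  53.3867,   10.1669,  -13.8338,   -0.5902,  -66.2362, -125.0075]), 'contact_force': array([-0.9989, -0.4764, -0.1798]), 'moment': array([-0.077 , -0.0485, -0.0272]), 'gripper_width': 0.08778423383565583}
```

View pics/w2.png

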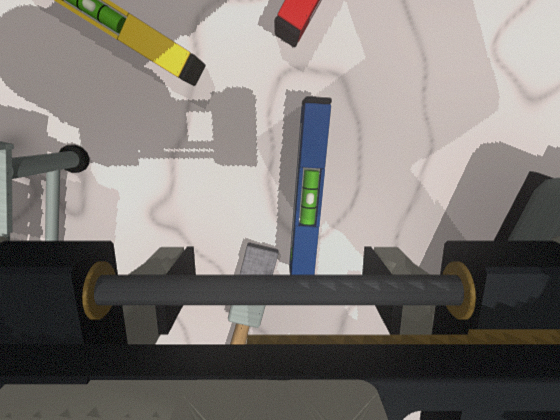

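```bash
python3 - <<'E'
from h import *
import pickle
np.set_printoptions(precision=4,suppress=True)
st=pickle.load(open("pics/w2.pkl","rb"));im=cv2.imread("pics/w2.png");hsv=cv2.cvtColor(im,cv2.COLOR_BGR2HSV)
g=cv2.inRange(hsv[160:235,290:330],(40,120,50),(75,255,255));ys,xs=np.nonzero(g)
print("green rows",ys.min()+160,ys.max()+160,xs.min()+290,xs.max()+290)
wc=(xs.mean()+290,(ys.min()+ys.max())/2+160);print(wc)
print("tri",tri(ray("wrist",wc,st),ray("scene",(417.3,292)),ray("side",(182.7,312))))
b=cv2.inRange(hsv,(105,120,30),(130,255,255))
E1=[];E2=[]
for v in range(110,236,6):
    u=np.nonzero(b[v,280:345])[0]+280
    if len(u)>3:
        a=plane(ray("wrist",(u.min()-.5,v),st),.048);c=plane(ray("wrist",(u.max()+.5,v),st),.048);E1.append(a);E2.append(c)
        if v%24==14: print(v,u.min(),u.max(),np.linalg.norm(a-c))
for E in(E1,E2):
    x=np.array(E)[:,:2];p=np.polyfit(x[:,0],x[:,1],1);print("yaw",np.degrees(np.arctan(p[0])),"y at x=.458",np.polyval(p,.458),np.polyval(p,.458)-0)
print("window",plane(ray("wrist",wc,st),.048),"end",plane(ray("wrist",(316,97),st),.048))
# ledge lip
st=pickle.load(open("pics/w1.pkl","rb"))
for uv in((243,57),(238,345),(233,57)): print(uv,plane(ray("wrist",uv,st),.128),plane(ray("wrist",uv,st),.12))
crop("pics/w1.png","pics/w1c.png",150,30,290,350,1.8)
E
```

```text
green rows 171 224 301 318
(np.float64(309.34162520729683), np.float64(197.5))
tri (array([0.4584, 0.3433, 0.0456]), [np.float64(0.0005949162251739728), np.float64(0.0003741893876245603), np.float64(0.00039256006902765503)])
110 305 329 0.024416053400629852
134 303 327 0.02485777505546429
158 302 324 0.023290515237080447
182 299 322 0.02475892379816618
206 297 320 0.025232558532042527
230 295 317 0.024652381411869612
yaw 14.196857794629095 y at x=.458 0.33014339545402427 0.33014339545402427
yaw 14.65415778694646 y at x=.458 0.35580277850536746 0.35580277850536746
window [0.4583 0.3434 0.048 ] end [0.3627 0.3163 0.048 ]
(243, 57) [ 0.5233 -0.2629  0.128 ] [ 0.5242 -0.2642  0.12  ]
(238, 345) [0.4786 0.0728 0.128 ] [0.4786 0.0789 0.12  ]
(233, 57) [ 0.5332 -0.2611  0.128 ] [ 0.5344 -0.2624  0.12  ]
```

```bash
python3 -c "
from h import *
crop('pics/w1.png','pics/w1c.png',100,0,270,120,4.5)"
```

```text
(no output)
```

View pics/w1c.png

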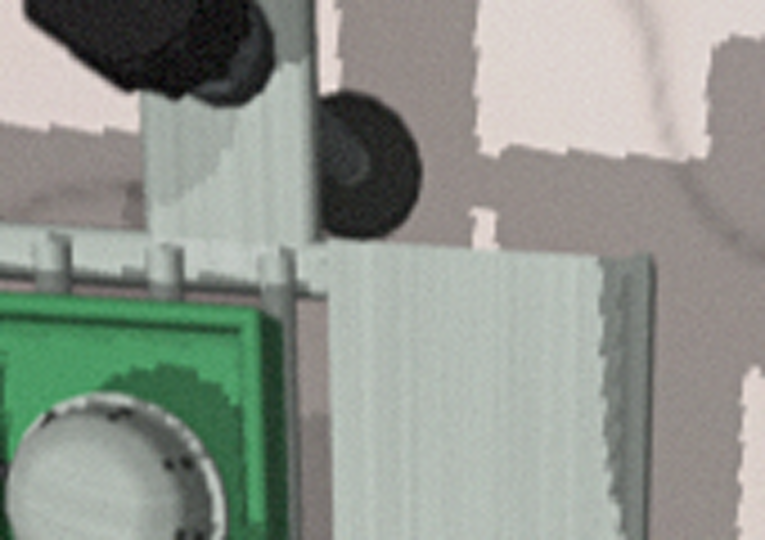

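```bash
cat > go.py <<'E'
import sys
from h import *
np.set_printoptions(precision=4,suppress=True)
x,y,z,yaw=map(float,sys.argv[1:5]);s=r.get_state()
Rt=Ro.from_euler('xyz',[180,0,yaw],degrees=True);Rc=Ro.from_euler('xyz',s["eef_rot"],degrees=True)
print(s["time_s"],"pos",s["tcp_pos"],"rot",s["eef_rot"],"\nshift",np.array([x,y,z])-s["tcp_pos"],"w",(Rt*Rc.inv()).as_rotvec(),"w gripper",s["gripper_width"],"F",s["contact_force"],"M",s["moment"])
E
python3 go.py .4583 .3432 .02 -165.6
python3 - <<'E'
from h import *
S=lambda u,v:ray("scene",(130+u/3.6,170+v/3.6))
D=lambda u,v:ray("side",(150+u/4.5,120+v/4.5))
print("cup white top",tri(S(350,208),D(408,183)),"blue",tri(S(292,287),D(306,155)))
print("infuser",tri(S(240,195),D(493,180)))
E
```

```text
2.5833 pos [0.4656 0.3106 0.2222] rot [ 179.6958   -0.5305 -161.7862] 
shift [-0.0073  0.0326 -0.2022] w [-0.0025 -0.0104 -0.0665] w gripper 0.08780389738749182 F [ 0.8938  0.5306 -1.1581] M [ 0.0207 -0.0209  0.0403]
cup white top (array([ 0.62845089, -0.09629248,  0.18084932]), [np.float64(0.0001841194755130682), np.float64(0.00018411947551311326)]) blue (array([ 0.70519592, -0.08663823,  0.18108459]), [np.float64(0.0003632534886867335), np.float64(0.0003632534886867153)])
infuser (array([ 0.62923219, -0.19117532,  0.1414742 ]), [np.float64(0.0012609464335524003), np.float64(0.0012609464335526387)])
```

Call:
carry_out(plan=[[-0.004, 0.016, -0.02, -0.001, -0.005, -0.033], [-0.0033, 0.0166, -0.03, -0.001, -0.005, -0.033], [0, 0, -0.03, 0, 0, 0], [0, 0, -0.02, 0, 0, 0], [0, 0, 0, 0, 0, 0]], fingers=-0.27, force=25)

```text
time_s: 3.0
tcp_pos: [0.4625, 0.3374, 0.122]
eef_rot: [179.8, 0.3, -165.9]
contact_force: [-0.2, -1.1, -0.2]
gripper_width: 0.06
```

```bash
python3 go.py .4583 .3432 .02 -165.6; python3 snap.py w3
```

```text
3.0 pos [0.4625 0.3374 0.122 ] rot [ 179.8157    0.3187 -165.8893] 
shift [-0.0042  0.0058 -0.102 ] w [-0.0045  0.0046  0.005 ] w gripper 0.060033795415095056 F [-0.2437 -1.1435 -0.2053] M [-0.1698  0.1011  0.0001]
{'time_s': 3.0, 'tcp_pos': array([0.4625, 0.3374, 0.122 ]), 'eef_rot': array([ 179.8157,    0.3187, -165.8893]), 'joints': array([  55.7326,   15.9446,  -20.8202,    0.0927,  -52.8746, -131.6771]), 'contact_force': array([-0.2437, -1.1435, -0.2053]), 'moment': array([-0.1698,  0.1011,  0.0001]), 'gripper_width': 0.060033795415095056}
```

View pics/w3.png

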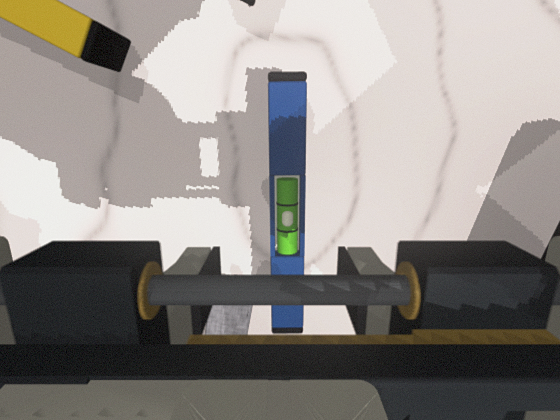

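```bash
python3 - <<'E'
from h import *
import pickle
st=pickle.load(open("pics/w3.pkl","rb"));np.set_printoptions(precision=4,suppress=True)
for uv in((287.5,215.5),(287.5,72),(287.5,332.5),(271,310),(304.5,310),(268,90),(307,90)): print(uv,plane(ray("wrist",uv,st),.047))
E
```

```text
(287.5, 215.5) [0.4575 0.3432 0.047 ]
(287.5, 72) [0.3619 0.3184 0.047 ]
(287.5, 332.5) [0.5547 0.3684 0.047 ]
(271, 310) [0.5376 0.3502 0.047 ]
(304.5, 310) [0.5311 0.3764 0.047 ]
(268, 90) [0.3759 0.3085 0.047 ]
(307, 90) [0.3695 0.3339 0.047 ]
```

The centre is confirmed at (0.458, 0.343), with yaw 14.5°. Descending to grip.

Call:
carry_out(plan=[[-0.0025, 0.003, -0.03, -0.004, 0.004, 0.005], [-0.002, 0.003, -0.03, 0, 0, 0], [0, 0, -0.025, 0, 0, 0], [0, 0, -0.012, 0, 0, 0], [0, 0, 0, 0, 0, 0], [0, 0, 0, 0, 0, 0]])

```text
time_s: 3.55
tcp_pos: [0.4673, 0.3428, 0.0362]
eef_rot: [179.5, 0.9, -165.7]
contact_force: [0.2, -0.0, 0.1]
gripper_width: 0.0557
```

```bash
python3 go.py .458 .3432 .02 -165.5
```

```text
3.55 pos [0.4673 0.3428 0.0362] rot [ 179.4895    0.9376 -165.6557] 
shift [-0.0093  0.0004 -0.0162] w [-0.0127  0.0136  0.0026] w gripper 0.05573985116598727 F [ 0.1765 -0.005   0.0767] M [ 0.0125  0.033  -0.0014]
```

Call:
carry_out(plan=[[-0.0045, 0, -0.007, -0.006, 0.007, 0.002], [-0.0045, 0, -0.007, -0.006, 0.006, 0], [0, 0, 0, 0, 0, 0]])

```text
time_s: 3.8
tcp_pos: [0.4604, 0.344, 0.0264]
eef_rot: [179.8, 0.3, -165.6]
contact_force: [0.7, -0.3, -0.7]
gripper_width: 0.0554
```

```bash
python3 go.py .458 .3432 .02 -165.5
```

```text
3.8 pos [0.4604 0.344  0.0264] rot [ 179.7559    0.3105 -165.5807] 
shift [-0.0024 -0.0008 -0.0064] w [-0.0055  0.0042  0.0014] w gripper 0.055393042848582284 F [ 0.7472 -0.2511 -0.6555] M [-0.0555  0.0279  0.0536]
```

Call:
carry_out(plan=[[-0.003, -0.0008, -0.008, -0.006, 0.005, 0.001], [0, 0, 0, 0, 0, 0], [0, 0, 0, 0, 0, 0]])

```text
time_s: 4.05
tcp_pos: [0.4576, 0.3442, 0.0193]
eef_rot: [179.9, 0.0, -165.5]
contact_force: [0.7, -0.1, 0.4]
gripper_width: 0.0558
```

```bash
python3 go.py .458 .3432 .02 -165.5
```

```text
4.05 pos [0.4576 0.3442 0.0193] rot [ 179.9475    0.0335 -165.4573] 
shift [ 0.0004 -0.001   0.0007] w [-0.001   0.0003 -0.0007] w gripper 0.055757231267498555 F [ 0.6925 -0.1449  0.4086] M [ 0.0075 -0.0631 -0.021 ]
```

Call:
carry_out(plan=[[0, 0, 0, 0, 0, 0], [0, 0, 0, 0, 0, 0], [0, 0, 0, 0, 0, 0], [0, 0, 0, 0, 0, 0], [0, 0, 0, 0, 0, 0], [0, 0, 0, 0, 0, 0]], fingers=1, force=30)

```text
time_s: 4.55
tcp_pos: [0.4576, 0.3444, 0.0197]
eef_rot: [180.0, 0.0, -165.4]
contact_force: [0.5, -0.3, -0.4]
gripper_width: 0.0256
```

Call:
carry_out(plan=[[0, 0, 0.015, 0, 0, 0], [0, 0, 0.03, 0, 0, 0], [0, 0, 0.035, 0, 0, 0], [0, 0, 0.035, 0, 0, 0], [0, 0, 0.035, 0, 0, 0], [0, 0, 0.035, 0, 0, 0], [0, 0, 0, 0, 0, 0]])

```text
time_s: 5.13
tcp_pos: [0.4525, 0.3381, 0.2063]
eef_rot: [-179.5, -0.7, -165.6]
contact_force: [1.5, 1.6, -2.5]
gripper_width: 0.0256
```

```bash
python3 go.py .47 -.08 .22 -83.1;python3 snap.py w4
```

```text
5.1333 pos [0.4525 0.3381 0.2063] rot [-179.5448   -0.709  -165.5806] 
shift [ 0.0175 -0.4181  0.0137] w [ 0.016  -0.0005  1.4395] w gripper 0.025637841073905678 F [ 1.5304  1.6264 -2.4516] M [ 0.3442 -0.3771 -0.015 ]
{'time_s': 5.1333, 'tcp_pos': array([0.4525, 0.3381, 0.2063]), 'eef_rot': array([-179.5448,   -0.709 , -165.5806]), 'joints': array([  56.5174,   11.5841,  -14.4436,   -0.152 ,  -64.8036, -132.0295]), 'contact_force': array([ 1.5304,  1.6264, -2.4516]), 'moment': array([ 0.3442, -0.3771, -0.015 ]), 'gripper_width': 0.025637841073905678}
```

View pics/w4.png

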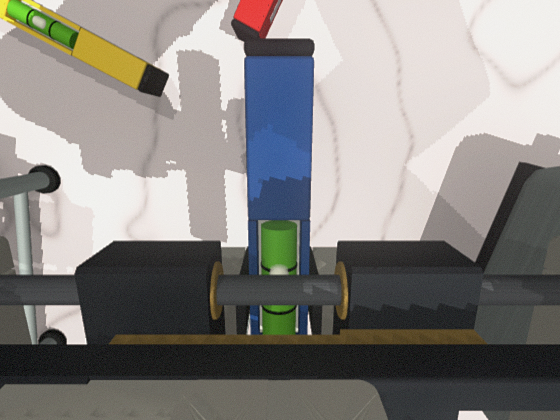

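```bash
python3 - <<'E'
from h import *
import pickle
crop("pics/w1.png","pics/w1d.png",215,180,275,345,3.5)
st=pickle.load(open("pics/w1.pkl","rb"));g=cv2.cvtColor(cv2.imread("pics/w1.png"),cv2.COLOR_BGR2GRAY).astype(float)
for v in range(65,345,20): print(v,g[v-2:v+3,222:256].mean(0).astype(int))
E
```

```text
65 [189 185 184 188 191 191 182 182 185 186 184 152 129 126 125 121 111 112
 121 125 130 127  92  94 142 142 142 141 143 143 142 142 143 141]
85 [185 182 184 187 189 186 182 182 182 181 184 171 130 124 122 119 110 114
 122 124 126 110  82 128 144 141 142 141 141 141 141 142 140 143]
105 [184 182 182 182 189 185 180 179 182 180 183 183 176 161 129 115 109 117
 123 125 123  89 103 142 141 142 141 141 142 141 140 141 141 141]
125 [183 184 183 182 188 187 181 181 181 181 183 183 185 185 178 167 169 180
 182 183 145  89 131 140 143 140 140 140 140 139 141 141 141 141]
145 [184 184 181 185 190 187 185 183 182 184 183 185 187 189 173 166 175 182
 184 179 103 109 142 144 143 141 142 144 143 143 144 143 142 142]
165 [185 184 185 190 192 189 186 183 183 185 184 186 187 187 170 172 181 186
 188 137  93 139 144 145 144 144 144 143 144 144 143 146 144 145]
185 [184 185 188 194 192 188 186 183 185 183 183 187 188 175 172 180 183 187
 177  98 118 146 144 145 146 144 146 145 145 144 146 145 147 145]
205 [185 184 191 192 190 187 182 183 187 184 183 185 181 173 178 183 186 187
 130  96 143 148 146 145
[... 165 characters left out ...]
45 144 145 145 145]
245 [168 174 174 172 167 168 166 170 169 167 167 170 176 177 167 167 171 107
  98 141 144 144 142 143 143 145 145 143 144 145 144 144 144 144]
265 [169 174 175 168 170 169 167 171 168 168 169 172 176 171 170 170 151  83
 122 136 138 138 138 140 142 142 142 144 141 144 143 142 145 143]
285 [70 69 70 72 70 69 71 72 69 72 72 71 71 71 72 72 70 73 72 71 71 72 73 71
 75 73 72 72 74 73 72 73 75 75]
305 [128 128 124 123 124 125 124 124 127 126 125 116 119 125 126 105  81 144
 145 145 144 143 145 143 145 144 143 143 144 144 144 144 144 145]
325 [182 186 183 178 180 180 180 181 184 179 166 162 178 182 179 101 165 218
 218 217 216 217 217 217 217 216 216 216 215 217 215 216 215 216]
```

View pics/w1d.png

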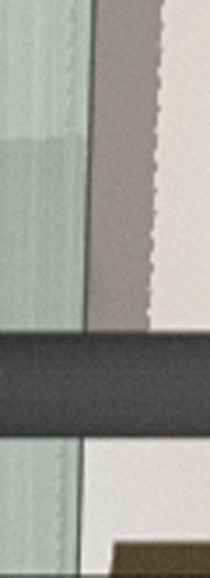

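```bash
python3 - <<'E'
from h import *
import pickle
st=pickle.load(open("pics/w1.pkl","rb"))
o={65:243.8,85:243,105:242.5,125:242,145:241.7,165:240.9,185:240.6,205:240,225:239.7,245:239,265:238.2,305:237.3,325:236.7}
i={65:238.3,85:238,105:238,125:237.4,145:237,165:236.4,185:235.8,205:235.1,305:233.2,325:232.7}
for n,d,z in(("outer",o,.128),("foot",i,.12)):
    P=np.array([plane(ray("wrist",(u,v),st),z) for v,u in d.items()])
    p=np.polyfit(P[:,1],P[:,0],1);print(n,"yaw",-np.degrees(np.arctan(p[0])),"x at y=-.087",np.polyval(p,-.087),"res",np.abs(np.polyval(p,P[:,1])-P[:,0]).max())
E
```

```text
outer yaw 7.041785948544618 x at y=-.087 0.500573387563508 res 0.0003071564163631413
foot yaw 7.051671295908917 x at y=-.087 0.5066494673745228 res 0.0003719586778976325
```

Call:
carry_out(plan=[[0.0077, -0.035, 0.005, 0, 0, 0.12], [0.0077, -0.035, 0.005, 0, 0, 0.12], [0.0077, -0.035, 0.003, 0, 0, 0.12], [0.0077, -0.035, 0.002, 0, 0, 0.12], [0.0077, -0.035, 0, 0, 0, 0.12], [0.0077, -0.035, 0, 0, 0, 0.12], [0.0077, -0.035, 0, 0, 0, 0.12], [0.0077, -0.035, 0, 0, 0, 0.12], [0.0077, -0.035, 0, 0, 0, 0.12], [0.0077, -0.035, 0, 0, 0, 0.12], [0.0077, -0.035, 0, 0, 0, 0.12], [0.0077, -0.03, 0, 0, 0, 0.12]])

```text
time_s: 6.18
tcp_pos: [0.5298, -0.0769, 0.2001]
eef_rot: [179.4, -1.6, -83.1]
contact_force: [1.5, 0.4, -3.7]
gripper_width: 0.0258
```

Call:
carry_out(plan=[[0, 0, 0, 0, 0, 0], [0, 0, 0, 0, 0, 0]])

```text
time_s: 6.35
tcp_pos: [0.5279, -0.0824, 0.1959]
eef_rot: [179.0, -1.6, -82.8]
contact_force: [-0.3, 0.9, -3.2]
gripper_width: 0.0257
```

```bash
python3 go.py .545 -.082 .185 -82.95
```

```text
6.35 pos [ 0.5279 -0.0824  0.1959] rot [179.0436  -1.6317 -82.8236] 
shift [ 0.0171  0.0004 -0.0109] w [ 0.0303 -0.013  -0.002 ] w gripper 0.02573103296105018 F [-0.3293  0.8729 -3.2478] M [ 0.2109  0.1441 -0.0393]
```

Call:
carry_out(plan=[[0.012, 0, -0.005, 0.019, -0.007, -0.001], [0.006, 0, -0.006, 0.019, -0.006, -0.001], [0, 0, 0, 0, 0, 0], [0, 0, 0, 0, 0, 0]])

```text
time_s: 6.68
tcp_pos: [0.5431, -0.0818, 0.1795]
eef_rot: [179.6, 0.6, -83.2]
contact_force: [0.2, -0.1, -4.4]
gripper_width: 0.0257
```

```bash
python3 go.py .545 -.082 .185 -82.95; python3 snap.py w5; python3 snap.py s5 scene >/dev/null;  python3 snap.py d5 side >/dev/null
```

```text
6.6833 pos [ 0.5431 -0.0818  0.1795] rot [179.6302   0.6252 -83.2318] 
shift [ 0.0019 -0.0002  0.0055] w [-0.0101 -0.0077  0.0049] w gripper 0.025665280816195873 F [ 0.2073 -0.1084 -4.4207] M [-0.0506  0.0453 -0.0149]
{'time_s': 6.6833, 'tcp_pos': array([ 0.5431, -0.0818,  0.1795]), 'eef_rot': array([179.6302,   0.6252, -83.2318]), 'joints': array([ 11.3917,  11.1854, -18.4597,  -0.7489, -60.6752,  -4.2529]), 'contact_force': array([ 0.2073, -0.1084, -4.4207]), 'moment': array([-0.0506,  0.0453, -0.0149]), 'gripper_width': 0.025665280816195873}
```

View pics/w5.png

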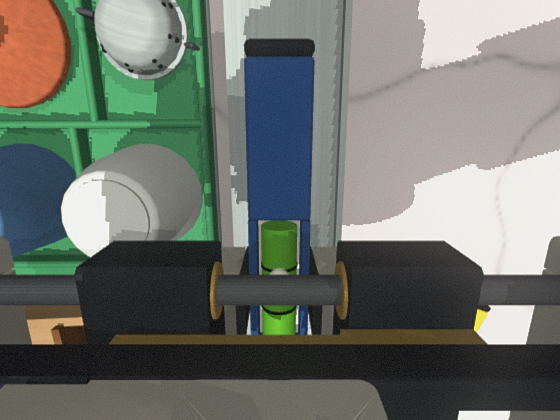

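View pics/d5.png

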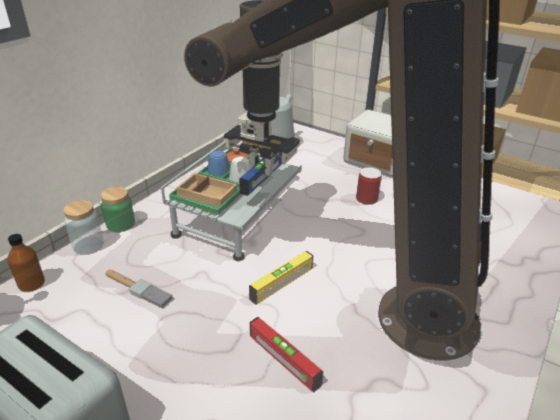

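```bash
python3 - <<'E'
from h import *
g=cv2.cvtColor(cv2.imread("pics/w5.png"),cv2.COLOR_BGR2GRAY).astype(float)
for v in range(20,240,30): print(v,g[v-2:v+3,320:360].mean(0).astype(int))
crop("pics/w5.png","pics/w5c.png",300,0,370,240,2.5)
E
```

```text
20 [139 140 139 138 138 141 138 140 139 137 140 144 140 141 141 138 126 120
 119 121 121 120 104  80  80 132 140 141 138 140 139 139 159 160 160 161
 160 159 160 161]
50 [142 140 139 138 137 139 139 139 139 141 141 142 140 141 139 124 119 120
 122 121 121  96  79  94 138 141 139 141 139 140 147 158 159 159 158 159
 159 159 158 158]
80 [142 139 141 140 139 141 142 140 140 141 141 141 143 134 123 120 120 120
 119 122  85  78 111 141 141 139 138 140 138 157 160 159 158 160 160 159
 160 161 159 158]
110 [143 140 139 138 141 139 139 139 141 141 142 143 134 131 127 120 121 121
 113  82  83 131 139 138 142 139 139 146 157 158 160 158 160 158 159 159
 159 160 160 159]
140 [139 137 136 137 139 137 138 136 139 139 143 142 143 129 120 122 123 103
  81  89 139 139 139 140 136 139 157 161 161 162 162 163 162 162 162 164
 163 161 163 163]
170 [135 135 137 139 138 137 136 137 137 139 140 125 121 121 124 121  95  82
 106 136 138 137 138 135 143 163 163 162 163 163 161 164 163 164 164 163
 164 164 163 165]
200 [132 133 136 137 134 134 132 135 135 131 130 123 120 121 122  85  80 121
 135 135 134 134 133 154 164 166 163 164 164 164 163 162 163 165 164 163
 166 166 166 166]
230 [132 136 136 132 133 132 133 136 131 118 119 121 121 111  81  86 132 135
 134 131 130 161 238 236 233 233 233 232 232 233 234 234 233 233 233 234
 233 234 234 233]
```

View pics/w5c.png

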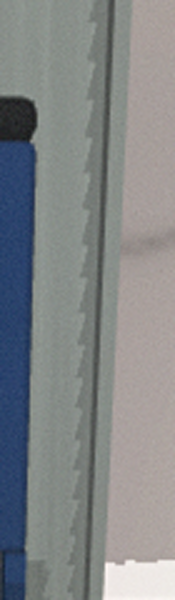

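```bash
python3 - <<'E'
from h import *
import pickle
st1=pickle.load(open("pics/w1.pkl","rb"));st=pickle.load(open("pics/w5.pkl","rb"))
V=range(20,240,30)
F={"outer":[351.7,350,348.8,347.2,345.6,344.2,342.8,340.8],"intop":[344.8,343.4,342.2,340.9,339.6,338.2,337,335.6],"foot":[342,341,339.8,338.4,337,335.8,334.6,333.2]}
o={65:243.8,85:243,105:242.5,125:242,145:241.7,165:240.9,185:240.6,205:240,225:239.7,245:239,265:238.2,305:237.3,325:236.7}
def fit(uv,s,z):
    P=np.array([plane(ray("wrist",q,s),z) for q in uv]);p=np.polyfit(P[:,1],P[:,0],1);return np.polyval(p,-.15),-np.degrees(np.arctan(p[0]))
for z in(.110,.114,.118,.122,.126,.130):
    print(z,{k:np.round(fit(list(zip(u,V)),st,z),4) for k,u in F.items()},"w1",np.round(fit([(u,v) for v,u in o.items()],st1,z),4))
# level in w5 
hsv=cv2.cvtColor(cv2.imread("pics/w5.png"),cv2.COLOR_BGR2HSV);b=cv2.inRange(hsv,(105,120,20),(130,255,255))
zt=.1795-.0195+.048
A=[];B=[]
for v in range(70,210,10):
    u=np.nonzero(b[v,235:325])[0]+235;A.append((u.min()-.5,v));B.append((u.max()+.5,v))
print(A[0],B[0],A[-1],B[-1],zt,"left",fit(A,st,zt),"right",fit(B,st,zt))
E
```

```text
0.11 {'outer': array([0.5058, 6.9932]), 'intop': array([0.5099, 7.1272]), 'foot': array([0.5116, 7.0692])} w1 [0.5112 7.0439]
0.114 {'outer': array([0.5066, 6.9932]), 'intop': array([0.5107, 7.1272]), 'foot': array([0.5124, 7.0692])} w1 [0.5108 7.0439]
0.118 {'outer': array([0.5074, 6.9932]), 'intop': array([0.5114, 7.1272]), 'foot': array([0.5131, 7.0692])} w1 [0.5104 7.0439]
0.122 {'outer': array([0.5082, 6.9932]), 'intop': array([0.5122, 7.1272]), 'foot': array([0.5138, 7.0692])} w1 [0.51   7.0439]
0.126 {'outer': array([0.5091, 6.9932]), 'intop': array([0.513 , 7.1272]), 'foot': array([0.5145, 7.0692])} w1 [0.5096 7.0439]
0.13 {'outer': array([0.5099, 6.9932]), 'intop': array([0.5137, 7.1272]), 'foot': array([0.5153, 7.0692])} w1 [0.5092 7.0439]
(np.float64(244.5), 70) (np.float64(312.5), 70) (np.float64(247.5), 200) (np.float64(309.5), 200) 0.20800000000000002 left (np.float64(0.5648908991239094), np.float64(6.674170043143392)) right (np.float64(0.5396047145788136), np.float64(6.803448445324196))
```

Lip triangulation from the two wrist views gives:
- Lip top at z ≈ 0.1275.
- Inner face at x = 0.5134 (at y = -0.15), yaw 7.05°.
- The level's edge is 26 mm from flush.

I'll approach with 3 mm of clearance.

Call:
carry_out(plan=[[-0.011, -0.0015, -0.003, -0.002, -0.008, 0.005], [-0.011, -0.0015, -0.004, 0, 0, 0], [0, 0, -0.004, 0, 0, 0], [0, 0, 0, 0, 0, 0], [0, 0, 0, 0, 0, 0]])

```text
time_s: 7.25
tcp_pos: [0.5199, -0.0832, 0.1701]
eef_rot: [-179.7, 0.4, -82.7]
contact_force: [-0.7, -0.2, -3.2]
gripper_width: 0.0257
```

```bash
python3 go.py .5203 -.0846 .145 -82.95
```

```text
7.25 pos [ 0.5199 -0.0832  0.1701] rot [-179.7394    0.3881  -82.7165] 
shift [ 0.0004 -0.0014 -0.0251] w [-0.0073  0.0037 -0.0041] w gripper 0.025650752150512247 F [-0.6535 -0.2409 -3.233 ] M [-0.0544  0.1015  0.0552]
```

Call:
carry_out(plan=[[0, -0.001, -0.008, 0, 0.004, -0.004], [0, 0, -0.008, 0, 0, 0], [0, 0, -0.006, 0, 0, 0], [0, 0, 0, 0, 0, 0], [0, 0, 0, 0, 0, 0]])

```text
time_s: 7.67
tcp_pos: [0.521, -0.0841, 0.146]
eef_rot: [-180.0, 0.4, -83.0]
contact_force: [0.2, 0.1, -3.0]
gripper_width: 0.0257
```

```bash
python3 go.py .5203 -.0846 .143 -82.95
```

```text
7.6667 pos [ 0.521  -0.0841  0.146 ] rot [-179.9538    0.4082  -82.9638] 
shift [-0.0007 -0.0005 -0.003 ] w [-0.0072 -0.0001  0.0002] w gripper 0.02569153277608204 F [ 0.1529  0.076  -2.9606] M [-0.0268  0.033  -0.0115]
```

Call:
carry_out(plan=[[0, 0, -0.002, 0, 0, 0], [0, 0, -0.002, 0, 0, 0], [0, 0, 0, 0, 0, 0], [0, 0, 0, 0, 0, 0]])

```text
time_s: 8.0
tcp_pos: [0.5213, -0.0842, 0.1412]
eef_rot: [-180.0, 0.4, -83.0]
contact_force: [-0.0, -0.5, -3.5]
gripper_width: 0.0257
```

```bash
python3 go.py .5203 -.0846 .140 -82.95; python3 snap.py w6 >/dev/null
```

```text
8.0 pos [ 0.5213 -0.0842  0.1412] rot [-179.9962    0.3961  -82.9699] 
shift [-0.001  -0.0004 -0.0012] w [-0.0069 -0.0008  0.0003] w gripper 0.02571002115990573 F [-0.0079 -0.5354 -3.475 ] M [-0.0385  0.03    0.0112]
```

View pics/w6.png

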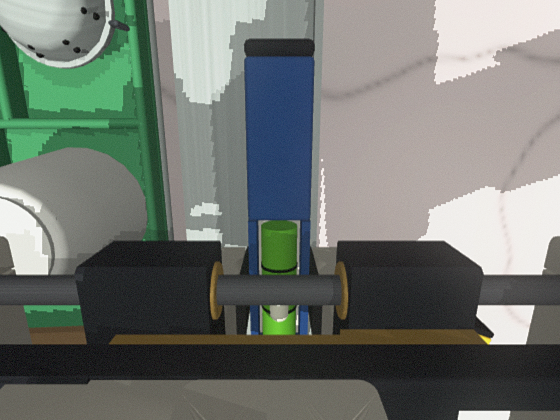

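Call:
carry_out(plan=[[0, 0, -0.0015, 0, 0, 0], [0, 0, -0.0015, 0, 0, 0], [0, 0, 0, 0, 0, 0]])

```text
time_s: 8.3
tcp_pos: [0.5216, -0.0841, 0.1385]
eef_rot: [-179.9, 0.4, -83.0]
contact_force: [0.2, -0.6, -2.3]
gripper_width: 0.0256
```

```bash
python3 go.py .5203 -.0846 .140 -82.95
```

```text
8.3 pos [ 0.5216 -0.0841  0.1385] rot [-179.9318    0.399   -82.968 ] 
shift [-0.0013 -0.0005  0.0015] w [-0.0071  0.0003  0.0003] w gripper 0.02563944075582847 F [ 0.1694 -0.6499 -2.2634] M [-0.0359  0.1236 -0.0024]
```

Call:
carry_out(plan=[[-0.0015, -0.0002, -0.001, 0, 0, 0], [-0.0015, -0.0002, -0.001, 0, 0, 0], [0, 0, 0, 0, 0, 0]])

```text
time_s: 8.55
tcp_pos: [0.5213, -0.0841, 0.1385]
eef_rot: [-179.6, 0.4, -82.9]
contact_force: [-0.1, -0.3, -3.7]
gripper_width: 0.026
```

```bash
python3 go.py .5173 -.085 .138 -82.95
```

```text
8.55 pos [ 0.5213 -0.0841  0.1385] rot [-179.5701    0.3775  -82.9242] 
shift [-0.004  -0.0009 -0.0005] w [-0.0075  0.0066 -0.0004] w gripper 0.02600393601731379 F [-0.0792 -0.2761 -3.7316] M [-0.0049  0.195   0.009 ]
```

Call:
carry_out(plan=[[-0.003, -0.0004, 0.0005, 0, 0.006, 0], [-0.003, -0.0004, 0, 0, 0, 0], [0, 0, 0, 0, 0, 0]])

```text
time_s: 8.8
tcp_pos: [0.5173, -0.0845, 0.1393]
eef_rot: [-179.6, 0.4, -82.9]
contact_force: [-0.6, 0.1, -3.9]
gripper_width: 0.0259
```

```bash
python3 go.py .5173 -.085 .138 -82.95
```

```text
8.8 pos [ 0.5173 -0.0845  0.1393] rot [-179.6428    0.4289  -82.8967] 
shift [ 0.     -0.0005 -0.0013] w [-0.0082  0.0053 -0.0009] w gripper 0.025926627215511092 F [-0.5526  0.0742 -3.9174] M [-0.0229  0.1641 -0.0329]
```

Call:
carry_out(plan=[[-0.002, -0.0002, 0, 0, 0.006, 0], [-0.002, -0.0002, -0.001, 0, 0, 0], [0, 0, 0, 0, 0, 0]])

```text
time_s: 9.05
tcp_pos: [0.5173, -0.0844, 0.1395]
eef_rot: [-179.5, 0.5, -82.9]
contact_force: [0.2, 0.3, -3.6]
gripper_width: 0.0254
```

```bash
python3 go.py .5173 -.085 .138 -82.95;  python3 snap.py w7 >/dev/null
```

```text
9.05 pos [ 0.5173 -0.0844  0.1395] rot [-179.5362    0.4534  -82.8531] 
shift [ 0.     -0.0006 -0.0015] w [-0.0089  0.0071 -0.0017] w gripper 0.02539535533534137 F [ 0.1598  0.3407 -3.5826] M [ 0.0291 -0.0764 -0.0584]
```

View pics/w7.png

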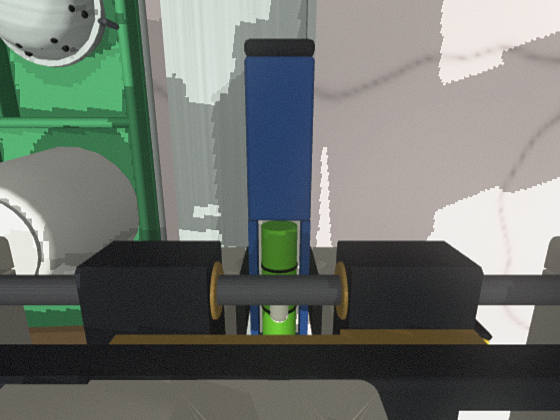

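```bash
python3 -c "
from h import *
crop('pics/w7.png','pics/w7c.png',230,0,340,110,5)"
```

```text
(no output)
```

View pics/w7c.png

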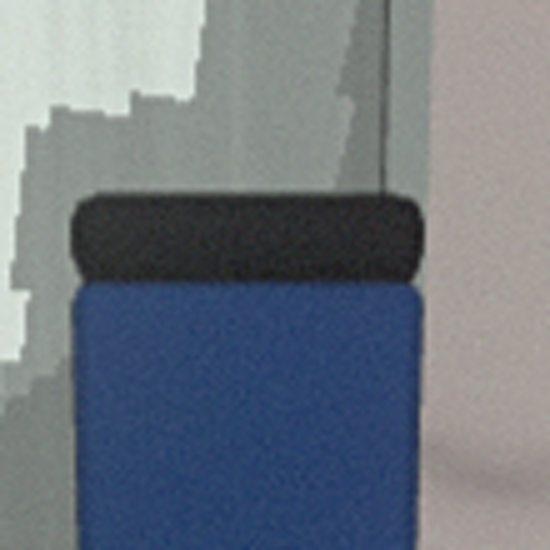

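```bash
python3 - <<'E'
from h import *
import pickle
st=pickle.load(open("pics/w7.pkl","rb"))
hsv=cv2.cvtColor(cv2.imread("pics/w7.png"),cv2.COLOR_BGR2HSV);b=cv2.inRange(hsv,(105,120,20),(130,255,255))
A=[];B=[]
for v in range(70,210,10):
    u=np.nonzero(b[v,235:325])[0]+235;A.append((u.min()-.5,v));B.append((u.max()+.5,v))
zt=st["tcp_pos"][2]-.0195+.048
for n,L in(("left",A),("right",B)):
    P=np.array([plane(ray("wrist",q,st),zt) for q in L]);p=np.polyfit(P[:,1],P[:,0],1);print(n,np.polyval(p,-.19),-np.degrees(np.arctan(p[0])),np.polyval(p,-.084))
for q in((307.2,5),(306.8,36)):
  print("lip inner",[np.round(plane(ray("wrist",q,st),z),4) for z in(.119,.127)])
print("outer",plane(ray("wrist",(316,20),st),.127))
E
python3 go.py .5173 -.085 .138 -82.95
```

```text
left 0.5434027576070039 6.716691250133528 0.5309193126200613
right 0.5183461686319623 7.003487899991459 0.5053244550588583
lip inner [array([ 0.5203, -0.2105,  0.119 ]), array([ 0.5205, -0.208 ,  0.127 ])]
lip inner [array([ 0.5185, -0.1971,  0.119 ]), array([ 0.5188, -0.1953,  0.127 ])]
outer [ 0.51556015 -0.20242019  0.127     ]
9.1 pos [ 0.5172 -0.0844  0.1394] rot [-179.5653    0.4524  -82.8526] 
shift [ 0.0001 -0.0006 -0.0014] w [-0.0088  0.0066 -0.0017] w gripper 0.026262832054596806 F [ 3.4119  0.4418 -3.531 ] M [ 0.2244 -1.03   -0.1569]
```

Call:
carry_out(plan=[[-0.001, 0, -0.002, 0, 0, 0], [-0.001, 0, -0.0015, 0, 0, 0]])

```text
time_s: 9.27
tcp_pos: [0.5173, -0.0845, 0.1382]
eef_rot: [-179.3, 0.4, -82.8]
contact_force: [-3.2, 3.8, 17.8]
gripper_width: 0.0261
```

```bash
python3 go.py .5173 -.085 .138 -82.95
```

```text
9.2667 pos [ 0.5173 -0.0845  0.1382] rot [-179.3426    0.3913  -82.7953] 
shift [ 0.     -0.0005 -0.0002] w [-0.0082  0.0105 -0.0027] w gripper 0.026111421548344754 F [-3.2345  3.7754 17.8441] M [ 1.3916  1.4664 -0.1486]
```

Call:
carry_out(plan=[[0, 0, 0.0005, 0, 0, 0], [0, 0, 0, 0, 0, 0], [0, 0, 0, 0, 0, 0], [0, 0, 0, 0, 0, 0]], fingers=0.05)

```text
time_s: 9.6
tcp_pos: [0.5154, -0.085, 0.139]
eef_rot: [-179.5, 0.4, -82.8]
contact_force: [-0.2, -0.5, -0.2]
gripper_width: 0.0409
```

```bash
python3 go.py .5173 -.085 .138 -82.95; python3 snap.py w8 >/dev/null
```

```text
9.6 pos [ 0.5154 -0.085   0.139 ] rot [-179.5107    0.3654  -82.7727] 
shift [ 0.0019  0.     -0.001 ] w [-0.0074  0.0077 -0.0031] w gripper 0.04093992773229529 F [-0.1904 -0.5462 -0.2453] M [-0.0397  0.1474 -0.051 ]
```

View pics/w8.png

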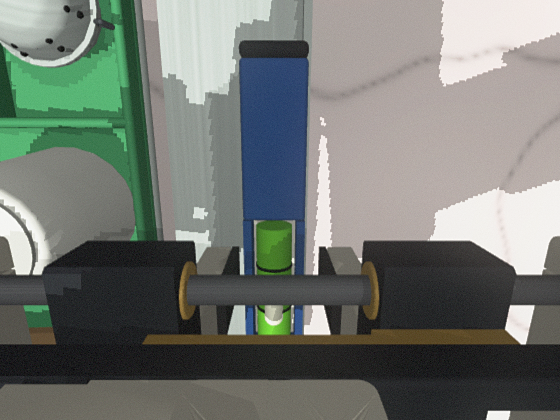

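Call:
carry_out(plan=[[0.001, 0, 0.01, 0, 0, 0], [0, 0, 0.02, 0, 0, 0], [0, 0, 0.03, 0, 0, 0], [0, 0, 0.035, 0, 0, 0], [0, 0, 0.035, 0, 0, 0], [0, 0, 0.03, 0, 0, 0], [0, 0, 0, 0, 0, 0], [0, 0, 0, 0, 0, 0]])

```text
time_s: 10.32
tcp_pos: [0.5116, -0.0866, 0.3087]
eef_rot: [-179.9, 0.3, -82.8]
contact_force: [-0.2, 0.6, -0.7]
gripper_width: 0.0418
```

```bash
python3 go.py .5173 -.085 .138 -82.95; python3 snap.py w9 >/dev/null
```

```text
10.3167 pos [ 0.5116 -0.0866  0.3087] rot [-179.9375    0.2851  -82.819 ] 
shift [ 0.0057  0.0016 -0.1707] w [-0.0051  0.0005 -0.0023] w gripper 0.0418291973635172 F [-0.1652  0.6181 -0.7061] M [ 0.0315  0.1206 -0.0318]
```

View pics/w9.png

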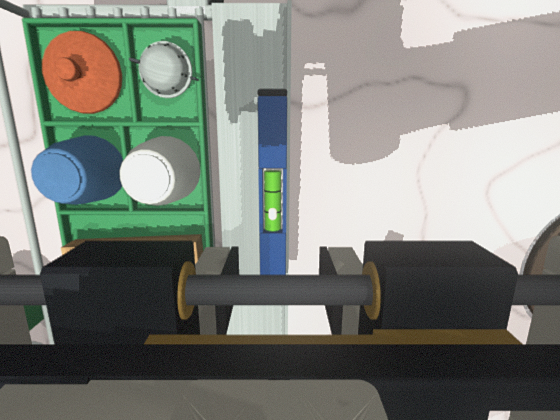

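```bash
cat > bub.py <<'E'
import sys,pickle
from h import *
n=sys.argv[1];im=cv2.imread(f"pics/{n}.png");hsv=cv2.cvtColor(im,cv2.COLOR_BGR2HSV);x0,x1,y0,y1=map(int,sys.argv[2:6])
h=hsv[y0:y1,x0:x1].astype(int)
gm=((h[...,0]>40)&(h[...,0]<75)&(h[...,1]>120)&(h[...,2]>60));ys,xs=np.nonzero(gm);xc=int(round(np.median(xs)));print("xc",xc+x0,"rows",ys.min()+y0,ys.max()+y0)
for y in range(ys.min()-2,ys.max()+3): print(y+y0,h[y,xc-3:xc+4,1].mean().astype(int),h[y,xc-3:xc+4,2].mean().astype(int),end=" | ")
E
python3 bub.py w9 258 290 160 240; python3 -c "
from h import *
crop('pics/w9.png','pics/w9c.png',240,80,310,280,3)"
```

```text
xc 272 rows 171 230
169 18 152 | 170 55 115 | 171 121 104 | 172 158 175 | 173 167 214 | 174 165 218 | 175 165 217 | 176 165 217 | 177 167 215 | 178 165 217 | 179 164 217 | 180 166 216 | 181 165 216 | 182 165 217 | 183 165 216 | 184 166 216 | 185 165 218 | 186 164 216 | 187 166 216 | 188 164 218 | 189 166 221 | 190 165 218 | 191 126 119 | 192 120 113 | 193 164 203 | 194 167 220 | 195 164 218 | 196 166 216 | 197 165 217 | 198 165 216 | 199 164 216 | 200 165 217 | 201 166 217 | 202 165 216 | 203 165 217 | 204 165 216 | 205 166 217 | 206 169 216 | 207 158 214 | 208 60 221 | 209 16 236 | 210 7 241 | 211 6 241 | 212 6 240 | 213 5 240 | 214 5 240 | 215 5 240 | 216 5 241 | 217 7 242 | 218 18 239 | 219 68 223 | 220 142 216 | 221 169 216 | 222 167 216 | 223 167 216 | 224 165 214 | 225 165 210 | 226 164 211 | 227 163 212 | 228 167 214 | 229 168 218 | 230 158 196 | 231 87 113 | 232 96 88 |
```

View pics/w9c.png

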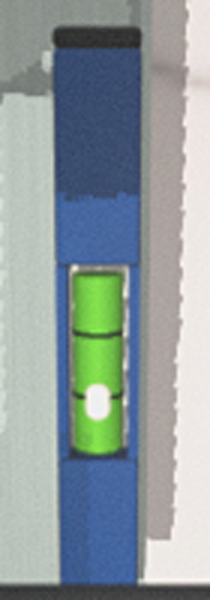

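```bash
python3 - <<'E'
from h import *
np.set_printoptions(precision=3,suppress=True)
print("kettle lid",tri(ray("scene",(45,197)),ray("side",(275,98))))
print("kettle base",plane(ray("scene",(64,246)),0),plane(ray("scene",(95,235)),0),"handle",plane(ray("scene",(75,222)),.12),"side handle",tri(ray("scene",(68,222)),ray("side",(257,120))))
print("toaster",plane(ray("scene",(122,182)),0),plane(ray("scene",(165,140)),.1))
E
```

```text
kettle lid (array([ 0.796, -0.52 ,  0.199]), [np.float64(0.004526545517060777), np.float64(0.00452654551706089)])
kettle base [ 0.783 -0.548  0.   ] [ 0.708 -0.507  0.   ] handle [ 0.77  -0.476  0.12 ] side handle (array([ 0.808, -0.438,  0.151]), [np.float64(0.016763122556328787), np.float64(0.01676312255632886)])
toaster [ 0.499 -0.603  0.   ] [ 0.357 -0.532  0.1  ]
```

The bubble is about 10.7 mm toward the left (high) end, so it needs about 2.7 rad clockwise. I'll move above the knob, starting near yaw 0 to keep wrist range for the turn.

Call:
carry_out(plan=[[0.0093, -0.0172, -0.002, 0, 0, 0.121], [0.0093, -0.0172, -0.002, 0, 0, 0.121], [0.0093, -0.0172, -0.002, 0, 0, 0.121], [0.0093, -0.0172, -0.002, 0, 0, 0.121], [0.0093, -0.0172, -0.002, 0, 0, 0.121], [0.0093, -0.0172, -0.002, 0, 0, 0.121], [0.0093, -0.0172, -0.002, 0, 0, 0.121], [0.0093, -0.0172, -0.002, 0, 0, 0.121], [0.0093, -0.0172, -0.002, 0, 0, 0.121], [0.0093, -0.0172, -0.002, 0, 0, 0.121], [0.0093, -0.0172, -0.002, 0, 0, 0.121], [0.0093, -0.0172, -0.002, 0, 0, 0.121]], fingers=-0.4)

```text
time_s: 11.37
tcp_pos: [0.6215, -0.2998, 0.2738]
eef_rot: [180.0, 1.3, 2.9]
contact_force: [0.0, 0.8, 0.4]
gripper_width: 0.0618
```

Call:
carry_out(plan=[[0, 0, 0, 0, 0, 0], [0, 0, 0, 0, 0, 0]])

```text
time_s: 11.53
tcp_pos: [0.6211, -0.3027, 0.2687]
eef_rot: [-179.9, 1.7, 3.1]
contact_force: [0.3, 0.5, 0.6]
gripper_width: 0.0616
```

```bash
python3 go.py .623 -.2925 .14 0; python3 snap.py k1
```

```text
11.5333 pos [ 0.6211 -0.3027  0.2687] rot [-179.9159    1.6966    3.1277] 
shift [ 0.0019  0.0102 -0.1287] w [-0.0007 -0.0296 -0.0546] w gripper 0.06155871062672854 F [0.2701 0.5077 0.6273] M [-0.0662  0.0419  0.0154]
{'time_s': 11.5333, 'tcp_pos': array([ 0.6211, -0.3027,  0.2687]), 'eef_rot': array([-179.9159,    1.6966,    3.1277]), 'joints': array([ -9.6972,  21.8626,   7.9456,   0.3014, -77.7561, 102.7554]), 'contact_force': array([0.2701, 0.5077, 0.6273]), 'moment': array([-0.0662,  0.0419,  0.0154]), 'gripper_width': 0.06155871062672854}
```

View pics/k1.png

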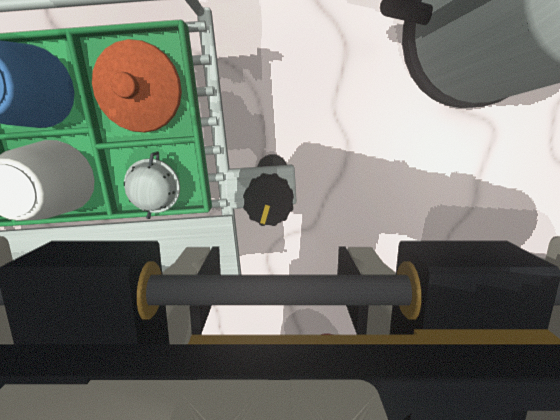

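```bash
python3 - <<'E'
from h import *
import pickle
np.set_printoptions(precision=4,suppress=True)
st=pickle.load(open("pics/k1.pkl","rb"));crop("pics/k1.png","pics/k1c.png",225,145,315,240,6)
E
```

```text
(no output)
```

View pics/k1c.png

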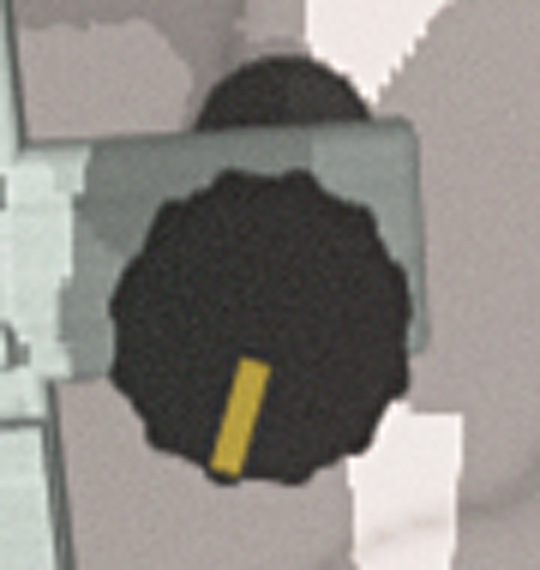

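```bash
python3 - <<'E'
from h import *
import pickle
np.set_printoptions(precision=4,suppress=True)
st=pickle.load(open("pics/k1.pkl","rb"))
a=ray("wrist",(268.5,200.7),st)
print(plane(a,.169),tri(a,ray("scene",(165.5,201)),ray("side",(280,140.7))))
E
```

```text
[ 0.629  -0.2938  0.169 ] (array([ 0.6251, -0.2935,  0.1659]), [np.float64(0.0030548035423062577), np.float64(0.0024263843386368796), np.float64(0.0010048549342477695)])
```

Call:
carry_out(plan=[[0.003, 0.005, -0.03, -0.001, -0.015, -0.02], [0.0025, 0.004, -0.025, 0, -0.015, -0.02], [0, 0, 0, 0, 0, 0], [0, 0, 0, 0, 0, 0]])

```text
time_s: 11.92
tcp_pos: [0.6253, -0.2914, 0.2127]
eef_rot: [179.9, -0.0, 0.4]
contact_force: [0.6, -0.4, 1.3]
gripper_width: 0.0612
```

```bash
python3 go.py .6265 -.2937 .14 0; python3 snap.py k2
```

```text
11.9167 pos [ 0.6253 -0.2914  0.2127] rot [179.9486  -0.0265   0.3873] 
shift [ 0.0012 -0.0023 -0.0727] w [ 0.0009  0.0005 -0.0068] w gripper 0.06121976581858444 F [ 0.5601 -0.3733  1.2629] M [-0.0618  0.0377  0.0241]
{'time_s': 11.9167, 'tcp_pos': array([ 0.6253, -0.2914,  0.2127]), 'eef_rot': array([179.9486,  -0.0265,   0.3873]), 'joints': array([ -8.8206,  22.367 ,   1.573 ,   0.0497, -69.1716,  99.1902]), 'contact_force': array([ 0.5601, -0.3733,  1.2629]), 'moment': array([-0.0618,  0.0377,  0.0241]), 'gripper_width': 0.06121976581858444}
```

View pics/k2.png

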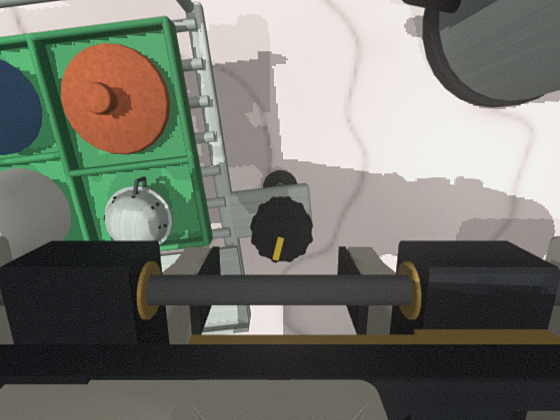

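```bash
python3 - <<'E'
from h import *
import pickle
np.set_printoptions(precision=4,suppress=True)
st=pickle.load(open("pics/k2.pkl","rb"))
m=(cv2.cvtColor(cv2.imread("pics/k2.png"),cv2.COLOR_BGR2GRAY)[215:275,235:330]<70).astype(np.uint8)
ys,xs=np.nonzero(m);print(xs.min()+235,xs.max()+235,ys.max()+215)
c=((xs.min()+xs.max())/2+235,ys.max()+215.5-(xs.max()-xs.min()+1)/2);print(c)
a=ray("wrist",c,st)
print(plane(a,.169),tri(a,ray("scene",(165.5,201)),ray("side",(280,140.7))),tri(a,ray("wrist",(268.5,200.7),pickle.load(open("pics/k1.pkl","rb")))))
E
```

```text
250 312 261
(np.float64(281.0), np.float64(230.0))
[ 0.6301 -0.2928  0.169 ] (array([ 0.6253, -0.2931,  0.1659]), [np.float64(0.003568559458051106), np.float64(0.0026004895091181687), np.float64(0.001380082615358164)]) (array([ 0.6239, -0.2932,  0.1498]), [np.float64(0.0001800769840759517), np.float64(0.00018007698407600576)])
```

```bash
python3 - <<'E'
from h import *
out=[]
for n,x0,y0,x1,y1 in(("scene",150,185,185,225),("side",262,125,300,165)):
    im=cv2.imread(f"pics/{n}0.png");k=10
    c=cv2.resize(im[y0:y1,x0:x1],None,fx=k,fy=k,interpolation=cv2.INTER_CUBIC)
    for X,col in((( .6295,-.293),(0,0,255)),((.6245,-.293),(255,255,0))):
        for z in(.169,.145):
            pts=[proj(n,(X[0]+.02*np.cos(a),X[1]+.02*np.sin(a),z)) for a in np.linspace(0,6.28,60)]
            pts=(np.array(pts)+.5-[x0,y0])*k
            cv2.polylines(c,[pts.astype(np.int32)],True,col,1)
    out.append(cv2.resize(c,(380,400)))
cv2.imwrite("pics/kp.png",np.hstack(out))
E
```

```text
(no output)
```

View pics/kp.png

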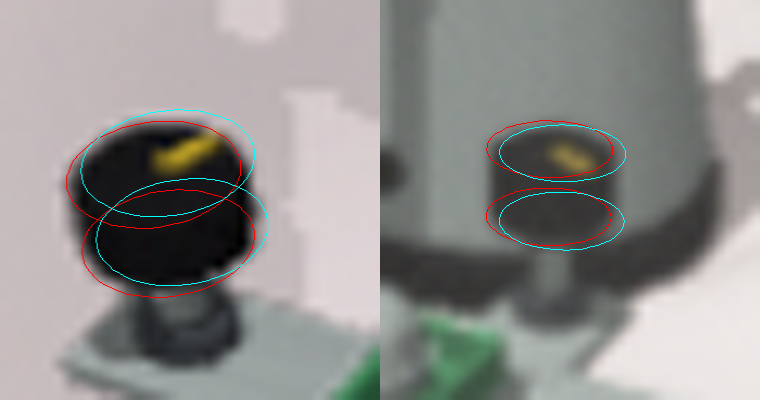

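All views together put the knob at about (0.627, -0.293). Descending.

Call:
carry_out(plan=[[0.0005, -0.001, -0.02, 0, 0, -0.006], [0.0005, -0.001, -0.02, 0, 0, 0], [0, 0, -0.015, 0, 0, 0], [0, 0, 0, 0, 0, 0], [0, 0, 0, 0, 0, 0]])

```text
time_s: 12.38
tcp_pos: [0.6299, -0.2937, 0.1665]
eef_rot: [179.7, -0.6, 0.2]
contact_force: [-0.0, -0.1, 0.7]
gripper_width: 0.0617
```

```bash
python3 go.py .627 -.2932 .141 0
```

```text
12.3833 pos [ 0.6299 -0.2937  0.1665] rot [179.7213  -0.5745   0.163 ] 
shift [-0.0029  0.0005 -0.0255] w [ 0.0048  0.01   -0.0028] w gripper 0.06170571880663328 F [-0.0026 -0.063   0.6914] M [-0.0952  0.1263 -0.0522]
```

Call:
carry_out(plan=[[-0.002, 0, -0.012, 0.003, 0.007, -0.002], [-0.002, 0, -0.01, 0.002, 0.005, 0], [0, 0, -0.002, 0, 0, 0], [0, 0, 0, 0, 0, 0]])

```text
time_s: 12.72
tcp_pos: [0.6278, -0.2943, 0.1458]
eef_rot: [179.9, -0.2, 0.1]
contact_force: [0.9, -1.4, 0.5]
gripper_width: 0.0613
```

```bash
python3 go.py .627 -.2932 .141 0
```

```text
12.7167 pos [ 0.6278 -0.2943  0.1458] rot [179.9282  -0.1651   0.0696] 
shift [-0.0008  0.0011 -0.0048] w [ 0.0013  0.0029 -0.0012] w gripper 0.06126201545191569 F [ 0.8998 -1.3598  0.5493] M [-0.0838  0.1854  0.0176]
```

Call:
carry_out(plan=[[-0.001, 0.001, -0.005, 0.001, 0.003, -0.001], [0, 0, 0, 0, 0, 0]])

```text
time_s: 12.88
tcp_pos: [0.6267, -0.2933, 0.1408]
eef_rot: [180.0, 0.0, -0.0]
contact_force: [-0.9, -0.4, 0.0]
gripper_width: 0.0616
```

Call:
carry_out(plan=[[0, 0, 0, 0, 0, 0], [0, 0, 0, 0, 0, 0], [0, 0, 0, 0, 0, 0], [0, 0, 0, 0, 0, 0]], fingers=1, force=25)

```text
time_s: 13.22
tcp_pos: [0.6271, -0.2934, 0.1413]
eef_rot: [180.0, -0.0, 0.0]
contact_force: [0.2, 0.5, -0.5]
gripper_width: 0.0404
```

```bash
python3 go.py .627 -.2932 .141 0;python3 snap.py k3
```

```text
13.2167 pos [ 0.6271 -0.2934  0.1413] rot [179.9595  -0.023    0.0128] 
shift [-0.0001  0.0002 -0.0003] w [ 0.0007  0.0004 -0.0002] w gripper 0.04043904398213128 F [ 0.1654  0.5461 -0.4826] M [-0.1278  0.1053  0.0016]
{'time_s': 13.2167, 'tcp_pos': array([ 0.6271, -0.2934,  0.1413]), 'eef_rot': array([179.9595,  -0.023 ,   0.0128]), 'joints': array([ -8.9737,  25.4373,  -3.2977,   0.0415, -61.2358,  98.9665]), 'contact_force': array([ 0.1654,  0.5461, -0.4826]), 'moment': array([-0.1278,  0.1053,  0.0016]), 'gripper_width': 0.04043904398213128}
```

View pics/k3.png

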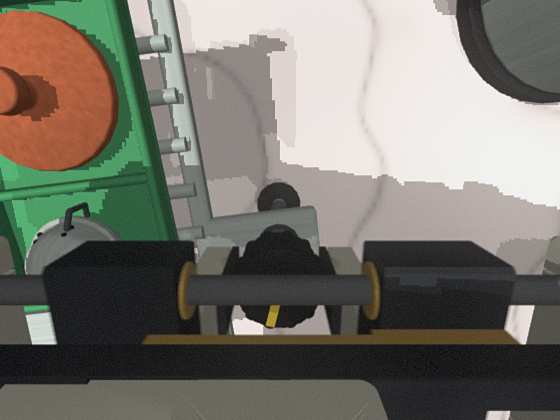

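Call:
carry_out(plan=[[0, 0, 0, 0, 0, -0.06], [0, 0, 0, 0, 0, -0.1], [0, 0, 0, 0, 0, -0.1], [0, 0, 0, 0, 0, -0.1], [0, 0, 0, 0, 0, -0.1], [0, 0, 0, 0, 0, -0.1], [0, 0, 0, 0, 0, -0.1], [0, 0, 0, 0, 0, -0.1], [0, 0, 0, 0, 0, -0.1]])

```text
time_s: 14.02
tcp_pos: [0.6269, -0.2937, 0.1413]
eef_rot: [179.9, -0.0, -51.3]
contact_force: [-1.2, -0.5, -0.9]
gripper_width: 0.0394
```

```bash
python3 go.py .627 -.2932 .141 -90
```

```text
14.0167 pos [ 0.6269 -0.2937  0.1413] rot [179.9341  -0.0367 -51.2679] 
shift [ 0.0001  0.0005 -0.0003] w [ 0.001  -0.0009 -0.676 ] w gripper 0.039391524573283314 F [-1.1968 -0.4512 -0.8986] M [-0.0515  0.1121  0.1415]
```

Call:
carry_out(plan=[[0, 0, 0, 0, 0, -0.11], [0, 0, 0, 0, 0, -0.11], [0, 0, 0, 0, 0, -0.11], [0, 0, 0, 0, 0, -0.11], [0, 0, 0, 0, 0, -0.11], [0, 0, 0, 0, 0, -0.11], [0, 0, 0, 0, 0, -0.11], [0, 0, 0, 0, 0, -0.11], [0, 0, 0, 0, 0, -0.11], [0, 0, 0, 0, 0, -0.11], [0, 0, 0, 0, 0, -0.11], [0, 0, 0, 0, 0, -0.11]])

```text
time_s: 15.02
tcp_pos: [0.6264, -0.2937, 0.1413]
eef_rot: [179.9, -0.0, -130.7]
contact_force: [-0.2, 0.6, -0.4]
gripper_width: 0.0394
```

```bash
python3 go.py .627 -.2932 .141 -155; python3 snap.py k4 >/dev/null
```

```text
15.0167 pos [ 0.6264 -0.2937  0.1413] rot [ 179.9163   -0.0334 -130.6545] 
shift [ 0.0006  0.0005 -0.0003] w [-0.0008 -0.0014 -0.4249] w gripper 0.039432496346693505 F [-0.2143  0.6197 -0.3896] M [-0.012  -0.0146  0.1165]
```

View pics/k4.png

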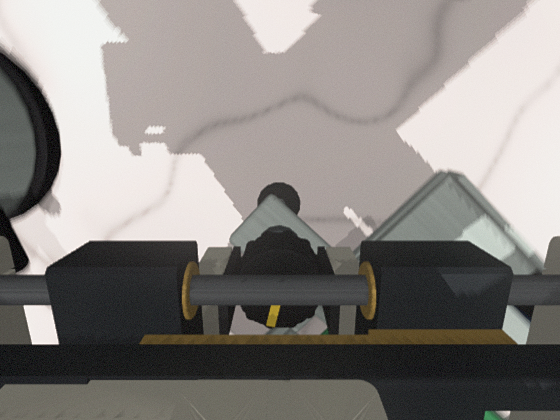

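Call:
carry_out(plan=[[0, 0, 0, 0, 0, -0.11], [0, 0, 0, 0, 0, -0.11], [0, 0, 0, 0, 0, -0.11], [0, 0, 0, 0, 0, -0.09], [0, 0, 0, 0, 0, -0.03], [0, 0, 0, 0, 0, 0]])

```text
time_s: 15.57
tcp_pos: [0.6263, -0.2935, 0.1413]
eef_rot: [179.9, -0.0, -157.2]
contact_force: [-0.3, -0.5, -0.4]
gripper_width: 0.0398
```

```bash
python3 go.py .627 -.2932 .141 -155; python3 snap.py sc5 scene >/dev/null; python3 -c "
from h import *
crop('pics/sc5.png','pics/sc5c.png',200,180,330,280,6)"
```

```text
15.5667 pos [ 0.6263 -0.2935  0.1413] rot [ 179.9135   -0.0335 -157.23  ] 
shift [ 0.0007  0.0003 -0.0003] w [-0.0011 -0.0011  0.0389] w gripper 0.03977353522212772 F [-0.317  -0.4742 -0.3639] M [-0.1515 -0.0387 -0.1157]
```

View pics/sc5c.png

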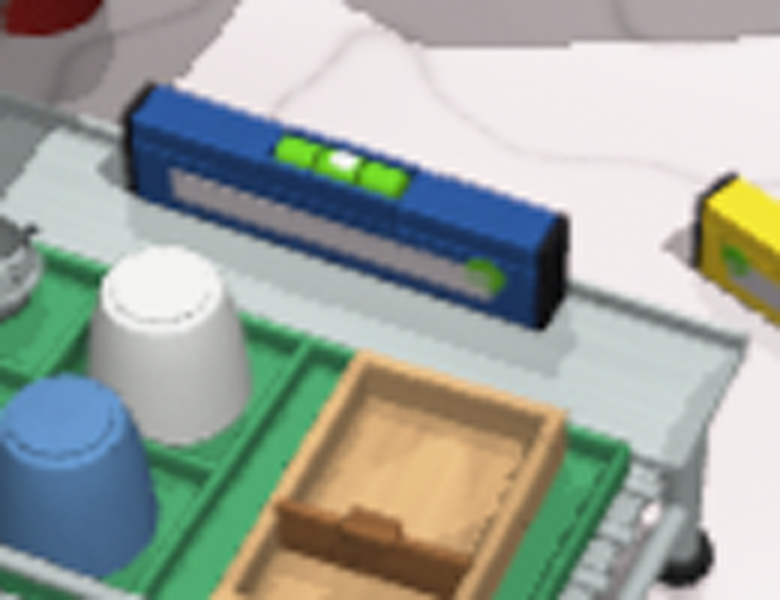

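The bubble looks centred in the scene view. I'll release the knob, rise, and check with the wrist camera.

Call:
carry_out(plan=[[0, 0, 0, 0, 0, 0], [0, 0, 0, 0, 0, 0], [0, 0, 0, 0, 0, 0]], fingers=-0.3)

```text
time_s: 15.87
tcp_pos: [0.6265, -0.2936, 0.1416]
eef_rot: [179.9, -0.0, -156.8]
contact_force: [-0.3, 0.4, 0.6]
gripper_width: 0.0537
```

Call:
carry_out(plan=[[0, 0, 0.01, 0, 0, 0], [0, 0, 0.03, 0, 0, 0], [0, 0, 0.035, 0, 0, 0], [0, 0, 0.04, 0, 0, 0.05], [-0.01, 0.02, 0.03, 0, 0, 0.1], [-0.01, 0.02, 0.02, 0, 0, 0.115], [-0.012, 0.025, 0.01, 0, 0, 0.115], [-0.012, 0.025, 0, 0, 0, 0.115], [-0.012, 0.025, 0, 0, 0, 0.115], [-0.012, 0.025, 0, 0, 0, 0.115], [-0.012, 0.025, 0, 0, 0, 0.115], [-0.012, 0.025, 0, 0, 0, 0.115]])

```text
time_s: 16.87
tcp_pos: [0.5286, -0.1017, 0.3326]
eef_rot: [-179.5, -0.3, -99.6]
contact_force: [-0.1, 0.7, 0.1]
gripper_width: 0.0568
```

```bash
python3 go.py .513 -.087 .30 -82.95
```

```text
16.8667 pos [ 0.5286 -0.1017  0.3326] rot [-179.5016   -0.3324  -99.6007] 
shift [-0.0156  0.0147 -0.0326] w [0.006  0.0086 0.2906] w gripper 0.05684943461251839 F [-0.0844  0.722   0.1066] M [0.0916 0.056  0.0142]
```

Call:
carry_out(plan=[[-0.004, 0.003, -0.01, 0, 0.003, 0.1], [-0.004, 0.003, -0.01, 0, 0.003, 0.1], [-0.002, 0, -0.01, 0.002, 0.003, 0.08], [0, 0, 0, 0, 0, 0], [0, 0, 0, 0, 0, 0]])

```text
time_s: 17.28
tcp_pos: [0.516, -0.0906, 0.31]
eef_rot: [-179.3, -0.1, -81.9]
contact_force: [0.3, -0.2, 0.2]
gripper_width: 0.0571
```

```bash
python3 go.py .513 -.087 .30 -82.95; python3 snap.py w10 >/dev/null; python3 snap.py sc6 scene >/dev/null
```

```text
17.2833 pos [ 0.516  -0.0906  0.31  ] rot [-179.3443   -0.1266  -81.9078] 
shift [-0.003   0.0036 -0.01  ] w [ 0.0007  0.0116 -0.0182] w gripper 0.057090518251146825 F [ 0.2908 -0.2223  0.1519] M [-0.0014  0.113   0.0049]
```

View pics/w10.png

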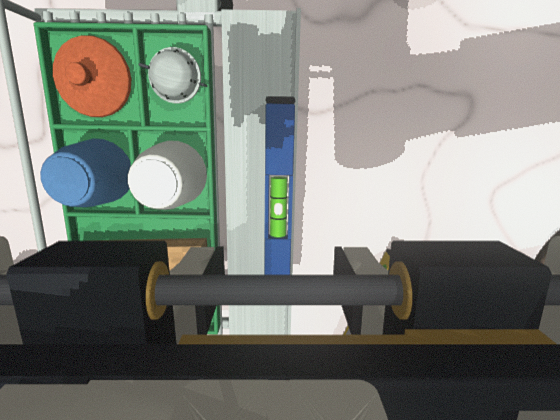

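```bash
python3 bub.py w10 264 296 165 250; python3 - <<'E'
from h import *
import pickle
np.set_printoptions(precision=4,suppress=True)
st=pickle.load(open("pics/w10.pkl","rb"));im=cv2.imread("pics/w10.png");hsv=cv2.cvtColor(im,cv2.COLOR_BGR2HSV)
crop("pics/w10.png","pics/w10c.png",240,80,320,280,3)
b=cv2.inRange(hsv,(105,120,20),(130,255,255));A=[];B=[]
for v in range(112,270,8):
    u=np.nonzero(b[v,255:305])[0]+255;A.append((u.min()-.5,v));B.append((u.max()+.5,v))
for n,L in(("left",A),("right",B)):
    P=np.array([plane(ray("wrist",q,st),.1685) for q in L]);p=np.polyfit(P[:,1],P[:,0],1);print(n,"x@-.085",np.polyval(p,-.085),"yaw",-np.degrees(np.arctan(p[0])))
print("window",plane(ray("wrist",(278.5,207.5),st),.1685))
g=cv2.cvtColor(im,cv2.COLOR_BGR2GRAY).astype(float)
for v in(20,40,60,80): print(v,list(zip(range(284,305),g[v-2:v+3,284:305].mean(0).astype(int))))
E
```

```text
xc 278 rows 178 236
176 52 130 | 177 96 104 | 178 120 109 | 179 164 203 | 180 166 221 | 181 165 218 | 182 161 218 | 183 165 217 | 184 164 217 | 185 164 217 | 186 165 216 | 187 164 217 | 188 163 217 | 189 165 216 | 190 164 216 | 191 165 217 | 192 163 216 | 193 164 216 | 194 165 216 | 195 163 220 | 196 166 222 | 197 140 148 | 198 81 84 | 199 160 198 | 200 168 220 | 201 169 218 | 202 158 217 | 203 66 221 | 204 18 235 | 205 7 241 | 206 5 240 | 207 5 240 | 208 5 239 | 209 5 239 | 210 5 240 | 211 5 240 | 212 6 242 | 213 16 240 | 214 58 218 | 215 138 217 | 216 170 219 | 217 167 223 | 218 130 128 | 219 94 91 | 220 160 201 | 221 165 220 | 222 164 216 | 223 164 216 | 224 164 217 | 225 164 215 | 226 164 216 | 227 164 215 | 228 163 216 | 229 164 215 | 230 164 215 | 231 164 216 | 232 165 215 | 233 165 215 | 234 162 217 | 235 168 218 | 236 162 211 | 237 93 122 | 238 99 89 | left x@-.085 0.5308939471835252 yaw 6.628436535191041
right x@-.085 0.5061061192447529 yaw 8.1152874788712
window [ 0.5178 -0.0845  0.1685]
20 [(284, np.int64(214)), (285, np.int64(151)), (286, np.int64(140)), (287, np.int64(14
[... 1076 characters left out ...]
p.int64(119)), (295, np.int64(129)), (296, np.int64(141)), (297, np.int64(141)), (298, np.int64(140)), (299, np.int64(155)), (300, np.int64(160)), (301, np.int64(162)), (302, np.int64(158)), (303, np.int64(159)), (304, np.int64(160))]
80 [(284, np.int64(140)), (285, np.int64(142)), (286, np.int64(141)), (287, np.int64(142)), (288, np.int64(141)), (289, np.int64(143)), (290, np.int64(138)), (291, np.int64(124)), (292, np.int64(122)), (293, np.int64(122)), (294, np.int64(115)), (295, np.int64(140)), (296, np.int64(143)), (297, np.int64(141)), (298, np.int64(144)), (299, np.int64(159)), (300, np.int64(161)), (301, np.int64(158)), (302, np.int64(159)), (303, np.int64(159)), (304, np.int64(161))]
```

View pics/w10c.png

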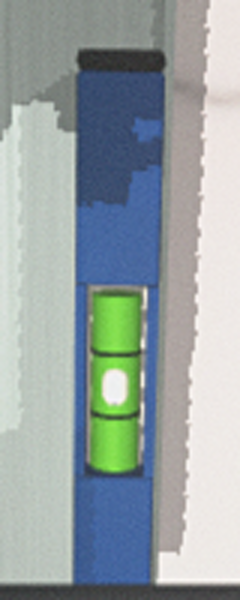

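```bash
python3 - <<'E'
from h import *
import pickle
st=pickle.load(open("pics/w10.pkl","rb"));im=cv2.imread("pics/w10.png").astype(float)
d=im[...,0]-im[...,2]  # blue minus red
A=[];B=[]
for v in range(112,272,10):
    p=d[v-2:v+3,255:305].mean(0)
    k=np.nonzero(p>0.5*np.median(p[15:30]))[0]
    def sub(i,j,t): return i+(t-p[i])/(p[j]-p[i])*(j-i)
    t=0.5*np.median(np.r_[p[k[0]+2:k[0]+5],p[k[-1]-4:k[-1]-1]])
    k=np.nonzero(p>t)[0];l=sub(k[0],k[0]-1,t)+255;rr=sub(k[-1],k[-1]+1,t)+255
    A.append((l,v));B.append((rr,v));print(v,round(l,2),round(rr,2),end=" | ")
print()
for n,L in(("left",A),("right",B)):
    P=np.array([plane(ray("wrist",q,st),.1685) for q in L]);p=np.polyfit(P[:,1],P[:,0],1);print(n,"x@-.085",np.polyval(p,-.085),"@-.19",np.polyval(p,-.19),"yaw",-np.degrees(np.arctan(p[0])))
Q=[(296.7,20),(295.9,40),(295.2,60),(294.7,80)]
P=np.array([plane(ray("wrist",q,st),.127) for q in Q]);p=np.polyfit(P[:,1],P[:,0],1);print("lip in","@-.19",np.polyval(p,-.19),-np.degrees(np.arctan(p[0])))
E
```

```text
112 265.38 294.22 | 122 265.59 293.97 | 132 265.22 293.45 | 142 265.52 293.46 | 152 265.05 292.94 | 162 264.98 292.52 | 172 264.91 292.4 | 182 254.67 294.27 | 192 254.67 293.95 | 202 254.57 293.81 | 212 254.59 293.08 | 222 254.57 293.18 | 232 254.49 293.04 | 242 264.52 290.4 | 252 264.45 290.11 | 262 264.35 289.66 | 
left x@-.085 0.535193700784486 @-.19 0.5444041563874695 yaw 5.013075463528172
right x@-.085 0.5046889833487734 @-.19 0.5184256177900131 yaw 7.453395729298351
lip in @-.19 0.5177272179756343 6.766530431360224
```

The bubble is settled about 0.5 mm off centre, at row 208.8 against line midpoint 208.3. Next I'll check flushness from the rack side.

Call:
carry_out(plan=[[0.008, 0.03, -0.01, 0, 0.006, -0.006], [0.008, 0.03, -0.01, 0, 0.006, -0.006], [0.008, 0.03, -0.01, 0, 0, -0.006], [0.006, 0.03, -0.01, 0, 0, 0], [0, 0, 0, 0, 0, 0], [0, 0, 0, 0, 0, 0], [0, 0, 0, 0, 0, 0]])

```text
time_s: 17.97
tcp_pos: [0.5506, 0.0318, 0.2729]
eef_rot: [-179.7, -0.1, -84.2]
contact_force: [-0.2, -0.8, 0.5]
gripper_width: 0.0571
```

```bash
python3 go.py .513 -.087 .30 -82.95; python3 snap.py w11 >/dev/null; python3 -c "
from h import *
crop('pics/w11.png','pics/w11c.png',230,0,430,245,2.4)"
```

```text
17.9667 pos [0.5506 0.0318 0.2729] rot [-179.7102   -0.13    -84.1598] 
shift [-0.0376 -0.1188  0.0271] w [0.0017 0.0053 0.0211] w gripper 0.05714199748493989 F [-0.2233 -0.8114  0.4587] M [0.0206 0.1436 0.0145]
```

View pics/w11.png

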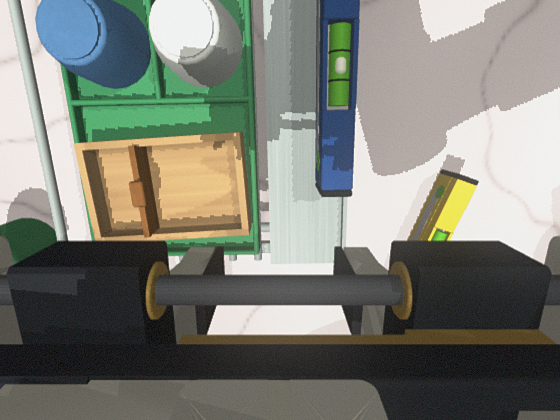

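View pics/w11c.png

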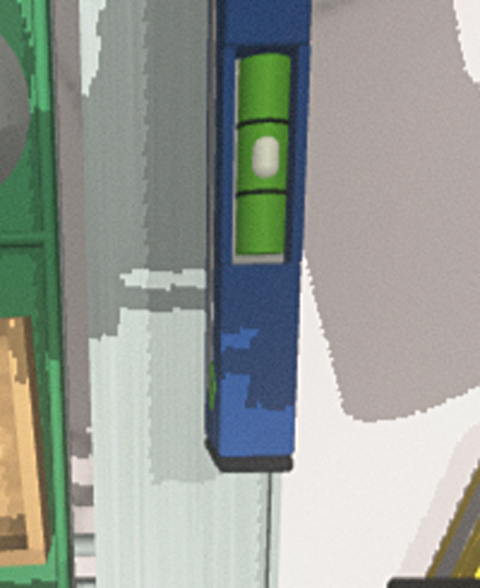

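```bash
python3 - <<'E'
from h import *
import pickle
st=pickle.load(open("pics/w11.pkl","rb"));a=np.radians(7.05);ex=np.array([np.cos(a),np.sin(a),0])
im=cv2.imread("pics/w11.png").astype(float);d=im[...,0]-im[...,2]; g=im.mean(2)
for v in(120,130,150,175,185):
    p=d[v-1:v+2,300:380].mean(0);k=np.nonzero(p>25)[0];R=plane(ray("wrist",(k[-1]+300.5,v),st),.1685);L=plane(ray("wrist",(k[0]+299.5,v),st),.1685)
    print(v,k[0]+300,k[-1]+300,"right",np.round(R,4),round(R@ex,4))
for v in(200,215,230): print(v,list(zip(range(335,352),g[v-2:v+3,335:352].mean(0).astype(int))))
for q in((343,200),(342.5,215)):
    X=plane(ray("wrist",q,st),.124);print("lip",X,X@ex)
E
```

```text
120 320 354 right [ 0.5011 -0.0471  0.1685] 0.4915
130 320 353 right [ 0.5007 -0.0396  0.1685] 0.492
150 319 353 right [ 0.4982 -0.0244  0.1685] 0.4914
175 316 352 right [ 0.4958 -0.0046  0.1685] 0.4915
185 320 352 right [0.4945 0.0035 0.1685] 0.4912
200 [(335, np.int64(210)), (336, np.int64(207)), (337, np.int64(202)), (338, np.int64(196)), (339, np.int64(190)), (340, np.int64(192)), (341, np.int64(163)), (342, np.int64(104)), (343, np.int64(173)), (344, np.int64(205)), (345, np.int64(206)), (346, np.int64(203)), (347, np.int64(225)), (348, np.int64(237)), (349, np.int64(237)), (350, np.int64(236)), (351, np.int64(236))]
215 [(335, np.int64(209)), (336, np.int64(209)), (337, np.int64(203)), (338, np.int64(189)), (339, np.int64(191)), (340, np.int64(190)), (341, np.int64(123)), (342, np.int64(119)), (343, np.int64(202)), (344, np.int64(207)), (345, np.int64(201)), (346, np.int64(206)), (347, np.int64(236)), (348, np.int64(236)), (349, np.int64(236)), (350, np.int64(235)), (351, np.int64(236))]
230 [(335, np.int64(210)), (336, np.int64(212)), (337, np.int64(205)), (338, np.int64(189)), (339, np.int64(191)), (340, np.int64(163)), (341, np.int64(105)), (342, np.int64(167)), (343, np.int64(207)), (344, np.int64(205)), (345, np.int64(206)), (346, np.int64(223)), (347, np.int64(236)), (348, np.int64(237)), (349, np.int64(236)), (350, np.int64(235)), (351, np.int64(236))]
lip [0.49053601 0.02584155 0.124     ] 0.48999894884074924
lip [0.48873272 0.04073484 0.124     ] 0.49003722381359294
```

The right edge is parallel to the lip, but a gap of roughly 0.7–1.4 mm is possible. I'll straddle the level with open fingers and nudge it gently into the lip.

Call:
carry_out(plan=[[-0.008, -0.03, -0.008, 0, 0.003, 0.01], [-0.008, -0.03, -0.008, 0, 0.002, 0.01], [-0.008, -0.03, -0.008, 0, 0, 0], [-0.008, -0.026, -0.008, 0, 0, 0], [0, 0, -0.006, 0, 0, 0], [0, 0, 0, 0, 0, 0], [0, 0, 0, 0, 0, 0]])

```text
time_s: 18.6
tcp_pos: [0.5175, -0.0944, 0.2384]
eef_rot: [-179.6, -0.1, -83.5]
contact_force: [0.2, 0.1, 0.4]
gripper_width: 0.0573
```

```bash
python3 go.py .518 -.085 .13 -82.95
```

```text
18.6 pos [ 0.5175 -0.0944  0.2384] rot [-179.5682   -0.1242  -83.5085] 
shift [ 0.0005  0.0094 -0.1084] w [0.0013 0.0077 0.0097] w gripper 0.05730522369811222 F [0.2363 0.1493 0.4198] M [0.0154 0.1257 0.0304]
```

Call:
carry_out(plan=[[0, 0.005, -0.02, 0.001, 0.007, 0.009], [0, 0.004, -0.02, 0, 0, 0], [0, 0, -0.015, 0, 0, 0], [0, 0, 0, 0, 0, 0], [0, 0, 0, 0, 0, 0]])

```text
time_s: 19.02
tcp_pos: [0.5209, -0.0847, 0.187]
eef_rot: [-179.5, -0.1, -83.1]
contact_force: [-0.1, 0.3, 0.9]
gripper_width: 0.0569
```

```bash
python3 go.py .518 -.085 .13 -82.95
```

```text
19.0167 pos [ 0.5209 -0.0847  0.187 ] rot [-179.4804   -0.0707  -83.0576] 
shift [-0.0029 -0.0003 -0.057 ] w [0.0001 0.0092 0.0019] w gripper 0.05685652295687935 F [-0.1458  0.252   0.9029] M [0.0102 0.1039 0.0649]
```

Call:
carry_out(plan=[[-0.003, 0, -0.018, 0, 0.009, 0.002], [-0.001, 0, -0.018, 0, 0.004, 0], [-0.001, 0, -0.012, 0, 0, 0], [-0.001, 0, -0.005, 0, 0, 0], [0, 0, 0, 0, 0, 0]])

```text
time_s: 19.43
tcp_pos: [0.52, -0.0832, 0.1397]
eef_rot: [-179.7, -0.0, -82.8]
contact_force: [0.8, 0.0, 0.1]
gripper_width: 0.0572
```

```bash
python3 go.py .518 -.085 .13 -82.95
```

```text
19.4333 pos [ 0.52   -0.0832  0.1397] rot [-179.6562   -0.0432  -82.7927] 
shift [-0.002  -0.0018 -0.0097] w [ 0.      0.006  -0.0027] w gripper 0.057217758864932265 F [0.7734 0.0398 0.1282] M [-0.0163  0.1602  0.0267]
```

Call:
carry_out(plan=[[-0.003, -0.002, -0.006, 0, 0.007, -0.003], [-0.004, -0.001, -0.005, 0, 0.003, 0], [-0.004, -0.0005, -0.001, 0, 0, 0], [0, 0, 0, 0, 0, 0]])

```text
time_s: 19.77
tcp_pos: [0.5103, -0.0867, 0.1301]
eef_rot: [180.0, 0.0, -82.9]
contact_force: [0.2, 1.0, -0.6]
gripper_width: 0.0567
```

```bash
python3 go.py .5035 -.087 .13 -82.95
```

```text
19.7667 pos [ 0.5103 -0.0867  0.1301] rot [179.9866   0.0112 -82.9324] 
shift [-0.0068 -0.0003 -0.0001] w [-0.0002 -0.0003 -0.0003] w gripper 0.05671665149310418 F [ 0.1567  0.9675 -0.5658] M [ 0.0428  0.2047 -0.0186]
```

Call:
carry_out(plan=[[-0.003, -0.0004, 0, 0, 0, 0], [-0.002, -0.0002, 0, 0, 0, 0]])

```text
time_s: 19.93
tcp_pos: [0.5053, -0.0874, 0.1308]
eef_rot: [-180.0, 0.0, -82.9]
contact_force: [0.2, -0.2, -0.8]
gripper_width: 0.0567
```

Call:
carry_out(plan=[[-0.0015, -0.0002, 0, 0, 0, 0]])

```text
time_s: 20.02
tcp_pos: [0.5037, -0.0877, 0.1311]
eef_rot: [-179.9, 0.0, -82.9]
contact_force: [-0.1, 0.2, 0.5]
gripper_width: 0.057
```

Call:
carry_out(plan=[[-0.0015, -0.0002, 0, 0, 0, 0]])

```text
time_s: 20.1
tcp_pos: [0.5021, -0.0879, 0.1314]
eef_rot: [-179.9, 0.0, -82.9]
contact_force: [1.7, 0.6, -1.4]
gripper_width: 0.0568
```

Call:
carry_out(plan=[[-0.001, -0.0001, 0, 0, 0, 0]])

```text
time_s: 20.18
tcp_pos: [0.5019, -0.0879, 0.1319]
eef_rot: [-179.8, -0.0, -82.9]
contact_force: [3.9, 0.6, -1.4]
gripper_width: 0.057
```

Call:
carry_out(plan=[[-0.001, -0.0001, 0, 0, 0, 0]])

```text
time_s: 20.27
tcp_pos: [0.5018, -0.0879, 0.1324]
eef_rot: [-179.6, -0.0, -82.9]
contact_force: [3.6, -0.4, 0.2]
gripper_width: 0.0568
```

```bash
python3 go.py .5035 -.087 .13 -82.95; python3 snap.py w12 >/dev/null
```

```text
20.2667 pos [ 0.5018 -0.0879  0.1324] rot [-179.6397   -0.0123  -82.9077] 
shift [ 0.0017  0.0009 -0.0024] w [-0.0006  0.0063 -0.0007] w gripper 0.05679915997606713 F [ 3.5812 -0.3987  0.227 ] M [-0.158  -1.1116 -0.0668]
```

View pics/w12.png

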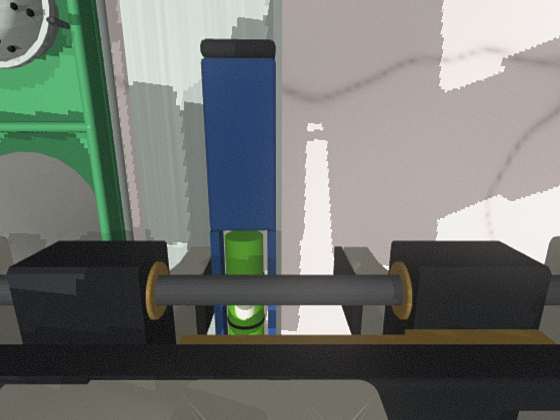

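Contact held at x = 0.5018 with about 4 N, so the level is seated against the lip. I'll back off and rise.

Call:
carry_out(plan=[[0.006, 0.001, 0, 0, 0.004, 0], [0.006, 0.0005, 0.002, 0, 0, 0], [0.002, 0, 0.008, 0, 0, 0], [0, 0, 0.02, 0, 0, 0], [0, 0, 0.03, 0, 0, 0], [0, 0, 0.03, 0, 0, 0], [0, 0, 0.03, 0, 0, 0.05], [0, 0, 0.03, 0, 0, 0.1], [0, 0, 0, 0, 0, 0.1]])

```text
time_s: 21.07
tcp_pos: [0.513, -0.0874, 0.2893]
eef_rot: [179.3, -0.1, -68.3]
contact_force: [0.8, -0.9, 0.7]
gripper_width: 0.0568
```

```bash
python3 go.py .518 -.085 .3 7.05
```

```text
21.0667 pos [ 0.513  -0.0874  0.2893] rot [179.2605  -0.1351 -68.3281] 
shift [0.005  0.0024 0.0107] w [ 0.0132 -0.0049  1.3156] w gripper 0.05684202989007653 F [ 0.788  -0.9258  0.7232] M [ 0.0173 -0.1848  0.0477]
```

Call:
carry_out(plan=[[0.0005, 0, 0.001, 0.001, 0, 0.117], [0.0005, 0, 0.001, 0.001, 0, 0.117], [0.0005, 0, 0.001, 0.001, 0, 0.117], [0.0005, 0, 0, 0.001, 0, 0.117], [0.0005, 0, 0, 0, 0, 0.117], [0.0005, 0, 0, 0, 0, 0.117], [0.0005, 0, 0, 0, 0, 0.117], [0, 0, 0, 0, 0, 0.117], [0, 0, 0, 0, 0, 0.117], [0, 0, 0, 0, 0, 0.117], [0, 0, 0, 0, 0, 0.117], [0, 0, 0, 0, 0, 0]], fingers=-1)

```text
time_s: 22.07
tcp_pos: [0.5168, -0.0878, 0.3021]
eef_rot: [179.5, 0.2, 9.4]
contact_force: [0.1, 0.4, -0.2]
gripper_width: 0.0876
```

Call:
carry_out(plan=[[0, 0, 0, 0, 0, 0]])

```text
time_s: 22.15
tcp_pos: [0.5167, -0.0879, 0.3024]
eef_rot: [179.5, 0.3, 9.3]
contact_force: [0.6, -0.9, 0.0]
gripper_width: 0.0877
```

```bash
python3 go.py .518 -.085 .3 7.05; python3 snap.py w13 >/dev/null
```

```text
22.15 pos [ 0.5167 -0.0879  0.3024] rot [179.5335   0.2634   9.2564] 
shift [ 0.0013  0.0029 -0.0024] w [ 0.0087 -0.0034 -0.0385] w gripper 0.08773981790075129 F [ 0.5836 -0.9281  0.0086] M [-0.1032  0.1122 -0.0085]
```

View pics/w13.png

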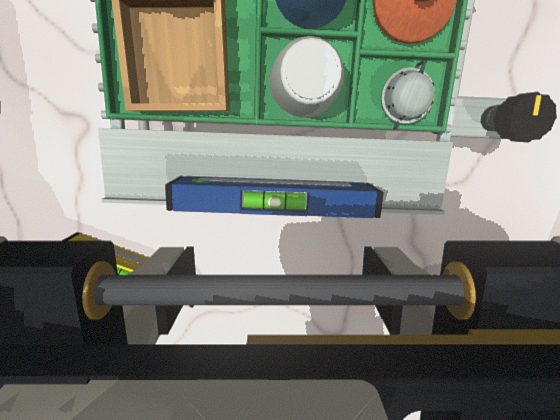

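```bash
python3 - <<'E'
from h import *
import pickle
np.set_printoptions(precision=4,suppress=True)
st=pickle.load(open("pics/w13.pkl","rb"));im=cv2.imread("pics/w13.png");hsv=cv2.cvtColor(im,cv2.COLOR_BGR2HSV).astype(int)
crop("pics/w13.png","pics/w13c.png",155,165,395,230,3.3)
for u in range(236,314):
    print(u,hsv[199:204,u,1].mean().astype(int),hsv[199:204,u,2].mean().astype(int),end="|")
ctr=(275,200.5);print("\n",plane(ray("wrist",(274.5,201),st),.1685),"ends",plane(ray("wrist",(171.5,196),st),.1685),plane(ray("wrist",(379,203),st),.1685))
E
```

```text
236 138 150|237 139 152|238 141 153|239 135 143|240 117 105|241 54 74|242 14 135|243 70 156|244 160 212|245 166 213|246 166 210|247 163 211|248 164 210|249 164 210|250 162 211|251 165 211|252 165 210|253 165 211|254 163 212|255 165 211|256 166 211|257 164 212|258 164 211|259 165 211|260 164 215|261 167 216|262 155 170|263 75 71|264 152 158|265 167 216|266 172 215|267 147 214|268 41 234|269 10 240|270 22 192|271 27 186|272 27 188|273 28 187|274 25 189|275 28 189|276 27 188|277 26 188|278 26 189|279 27 181|280 82 159|281 140 147|282 149 146|283 151 147|284 133 117|285 38 60|286 121 106|287 149 145|288 149 148|289 145 145|290 149 146|291 151 143|292 148 147|293 149 143|294 150 143|295 148 146|296 150 143|297 149 145|298 147 144|299 149 144|300 148 145|301 151 145|302 148 144|303 154 143|304 151 145|305 75 141|306 10 123|307 40 70|308 91 75|309 112 97|310 121 102|311 121 104|312 127 104|313 117 106|
 [ 0.5188 -0.0848  0.1685] ends [0.5085 0.0087 0.1685] [ 0.5322 -0.1802  0.1685]
```

View pics/w13c.png

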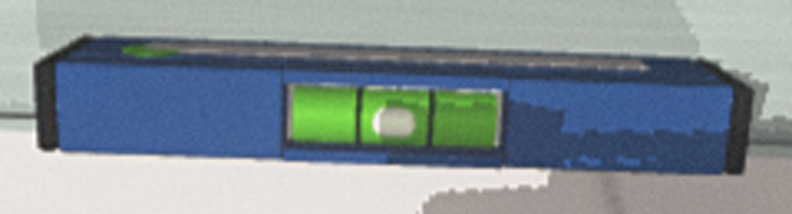

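The bubble is centred: 273.9 against line midpoint 274.1. Now descending to press.

Call:
carry_out(plan=[[0.001, 0.0015, -0.03, 0.005, -0.002, -0.02], [0, 0.0015, -0.03, 0.004, -0.002, -0.02], [0, 0, -0.025, 0, 0, 0], [0, 0, -0.01, 0, 0, 0], [0, 0, 0, 0, 0, 0], [0, 0, 0, 0, 0, 0]])

```text
time_s: 22.7
tcp_pos: [0.5184, -0.0851, 0.2064]
eef_rot: [180.0, -0.2, 5.6]
contact_force: [0.7, 0.1, 0.2]
gripper_width: 0.0872
```

```bash
python3 go.py .518 -.085 .172 7.05
```

```text
22.7 pos [ 0.5184 -0.0851  0.2064] rot [179.998   -0.2289   5.6176] 
shift [-0.0004  0.0001 -0.0344] w [-0.0004  0.004   0.025 ] w gripper 0.08717179811044565 F [0.6935 0.139  0.1932] M [-0.0821  0.1119  0.0258]
```

Call:
carry_out(plan=[[-0.001, 0, -0.012, 0, 0.004, 0.013], [-0.001, 0, -0.01, 0, 0.002, 0.012], [0, 0, -0.007, 0, 0, 0], [0, 0, 0, 0, 0, 0], [0, 0, 0, 0, 0, 0]])

```text
time_s: 23.12
tcp_pos: [0.5179, -0.0849, 0.1774]
eef_rot: [-180.0, -0.1, 7.0]
contact_force: [0.2, -0.2, -0.2]
gripper_width: 0.0874
```

```bash
python3 go.py .518 -.085 .172 7.05;python3 snap.py w14 >/dev/null
```

```text
23.1167 pos [ 0.5179 -0.0849  0.1774] rot [-179.969    -0.078     7.0212] 
shift [ 0.0001 -0.0001 -0.0054] w [-0.0007  0.0013  0.0005] w gripper 0.08737520167345322 F [ 0.2239 -0.1974 -0.1517] M [-0.1161  0.0913  0.0108]
```

View pics/w14.png

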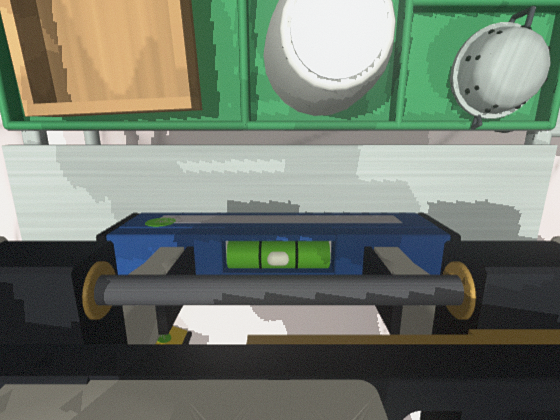

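The spread fingers sit symmetrically either side of the window. Lowering to contact.

Call:
carry_out(plan=[[0, 0, -0.004, 0, 0.001, 0], [0, 0, -0.003, 0, 0, 0], [0, 0, -0.0015, 0, 0, 0]])

```text
time_s: 23.42
tcp_pos: [0.5187, -0.0848, 0.1696]
eef_rot: [-180.0, -0.2, 7.0]
contact_force: [0.7, 1.2, -1.1]
gripper_width: 0.0877
```

Call:
carry_out(plan=[[0, 0, -0.0015, 0, 0, 0]])

```text
time_s: 23.5
tcp_pos: [0.5189, -0.0849, 0.1682]
eef_rot: [-180.0, -0.2, 7.0]
contact_force: [-4.2, 3.1, 19.7]
gripper_width: 0.0876
```

Call:
carry_out(plan=[[0, 0, -0.0015, 0, 0, 0]])

```text
time_s: 23.58
tcp_pos: [0.5194, -0.0848, 0.1682]
eef_rot: [-180.0, -0.2, 7.0]
contact_force: [-8.1, 5.8, 25.1]
gripper_width: 0.0875
```

Call:
carry_out(plan=[[0, 0, 0.003, 0, 0.002, 0], [-0.0015, 0, 0, 0, 0.002, 0], [0, 0, 0, 0, 0, 0]])

```text
time_s: 23.83
tcp_pos: [0.5184, -0.0847, 0.1723]
eef_rot: [-180.0, -0.1, 7.1]
contact_force: [-0.2, 0.2, -0.4]
gripper_width: 0.0875
```

```bash
python3 go.py .518 -.085 .1695 7.05;python3 snap.py w15 >/dev/null;python3 -c "
from h import *
crop('pics/w15.png','pics/w15c.png',90,190,470,350,2)"
```

```text
23.8333 pos [ 0.5184 -0.0847  0.1723] rot [-179.9718   -0.1198    7.0601] 
shift [-0.0004 -0.0003 -0.0028] w [-0.0007  0.002  -0.0002] w gripper 0.08748948644116496 F [-0.2352  0.2038 -0.3644] M [-0.1405  0.1613  0.022 ]
```

View pics/w15c.png

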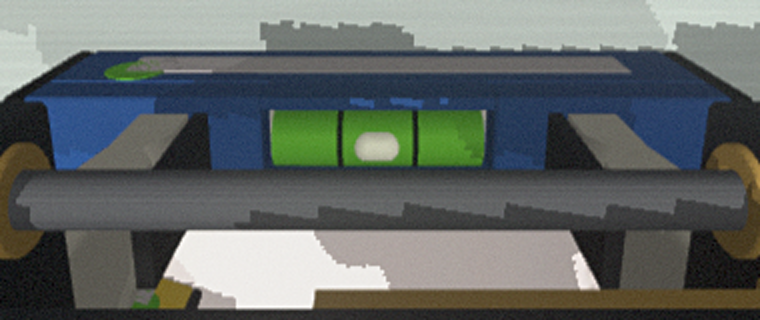

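Call:
carry_out(plan=[[-0.001, -0.0003, -0.002, 0, 0.002, 0], [-0.0008, -0.0001, -0.001, 0, 0.001, 0]])

```text
time_s: 24.05
tcp_pos: [0.5166, -0.0851, 0.1689]
eef_rot: [-179.9, 0.0, 7.1]
contact_force: [-0.2, 0.6, -0.5]
gripper_width: 0.0877
```

Call:
carry_out(plan=[[-0.001, -0.0001, -0.001, 0, 0.001, 0]])

```text
time_s: 24.13
tcp_pos: [0.5162, -0.0852, 0.1682]
eef_rot: [-180.0, 0.0, 7.1]
contact_force: [-2.2, 3.9, 13.5]
gripper_width: 0.0877
```

Call:
carry_out(plan=[[-0.002, -0.0002, -0.0008, 0, 0, 0]])

```text
time_s: 24.22
tcp_pos: [0.5158, -0.0853, 0.1683]
eef_rot: [-180.0, -0.1, 7.1]
contact_force: [2.6, 1.9, 7.4]
gripper_width: 0.0874
```

Call:
carry_out(plan=[[-0.002, -0.0002, -0.0008, 0, 0, 0]])

```text
time_s: 24.3
tcp_pos: [0.5154, -0.0853, 0.1684]
eef_rot: [180.0, -0.3, 7.1]
contact_force: [2.0, 0.5, 5.7]
gripper_width: 0.0875
```

```bash
python3 go.py .518 -.085 .1695 7.05
```

```text
24.3 pos [ 0.5154 -0.0853  0.1684] rot [179.9916  -0.3295   7.1425] 
shift [0.0026 0.0003 0.0011] w [-0.0006  0.0057 -0.0016] w gripper 0.08746935689578494 F [2.0497 0.4769 5.7427] M [ 0.1851 -0.7342  0.0038]
```

Call:
carry_out(plan=[[-0.0006, 0, -0.0015, 0, 0.003, 0]])

```text
time_s: 24.38
tcp_pos: [0.5162, -0.0852, 0.1682]
eef_rot: [180.0, -0.4, 7.2]
contact_force: [-4.9, 1.1, 16.8]
gripper_width: 0.0877
```

```bash
python3 go.py .518 -.085 .1695 7.05;python3 snap.py w16 >/dev/null;python3 -c "
from h import *
crop('pics/w16.png','pics/w16c.png',90,190,470,350,2)"
```

```text
24.3833 pos [ 0.5162 -0.0852  0.1682] rot [179.9869  -0.3586   7.1687] 
shift [0.0018 0.0002 0.0013] w [-0.0005  0.0062 -0.0021] w gripper 0.08769647379457148 F [-4.9187  1.0777 16.8141] M [ 0.8315  2.1053 -0.1806]
```

View pics/w16c.png

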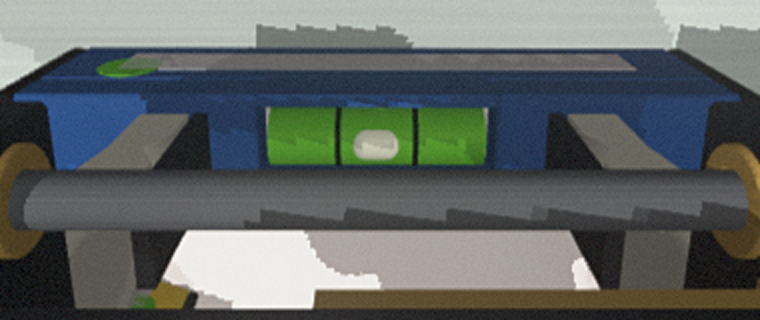

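Pressing straight down couples into +x drift. I'll lift, re-seat the level against the lip by pushing with both open fingers from the rack side at the same yaw, then press with a compensating -x command.

Call:
carry_out(plan=[[-0.0005, 0, 0.006, 0, 0.006, -0.002], [0, 0, 0.012, 0, 0, 0], [0.012, 0.0015, 0.004, 0, 0, 0], [0.013, 0.0015, 0, 0, 0, 0], [0.006, 0.001, 0, 0, 0, 0], [0, 0, 0, 0, 0, 0], [0, 0, 0, 0, 0, 0]])

```text
time_s: 25.02
tcp_pos: [0.5452, -0.0814, 0.1907]
eef_rot: [-179.9, 0.4, 7.0]
contact_force: [-1.1, -0.4, -0.2]
gripper_width: 0.0876
```

```bash
python3 go.py .547 -.0813 .131 7.05;python3 snap.py w17 >/dev/null
```

```text
25.0167 pos [ 0.5452 -0.0814  0.1907] rot [-179.9383    0.3565    6.9893] 
shift [ 0.0018  0.0001 -0.0597] w [-0.0003 -0.0063  0.0011] w gripper 0.08761578460017584 F [-1.0666 -0.3877 -0.1818] M [-0.1369  0.1052  0.0074]
```

View pics/w17.png

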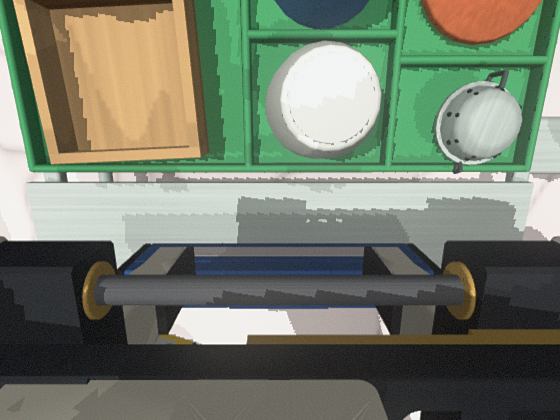

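Call:
carry_out(plan=[[0.002, 0, -0.012, 0, -0.004, 0], [0.001, 0, -0.016, 0, 0, 0], [0, 0, -0.014, 0, 0, 0], [0, 0, -0.006, 0, 0, 0], [0, 0, 0, 0, 0, 0]])

```text
time_s: 25.48
tcp_pos: [0.5452, -0.0819, 0.1409]
eef_rot: [-180.0, 0.2, 7.0]
contact_force: [0.1, -0.1, 0.8]
gripper_width: 0.0877
```

```bash
python3 go.py .547 -.0813 .131 7.05
```

```text
25.4833 pos [ 0.5452 -0.0819  0.1409] rot [-179.9509    0.1861    6.9633] 
shift [ 0.0018  0.0006 -0.0099] w [-0.0005 -0.0033  0.0015] w gripper 0.08771225358159915 F [ 0.1422 -0.064   0.8294] M [-0.1156  0.1923  0.0585]
```

Call:
carry_out(plan=[[0.001, 0, -0.006, 0, -0.003, 0.0015], [0, 0, -0.004, 0, 0, 0], [0, 0, 0, 0, 0, 0]])

```text
time_s: 25.73
tcp_pos: [0.546, -0.082, 0.1311]
eef_rot: [-180.0, -0.0, 7.1]
contact_force: [-0.3, 0.1, 0.0]
gripper_width: 0.0873
```

Call:
carry_out(plan=[[-0.002, -0.0002, 0, 0, 0, 0], [-0.002, -0.0002, 0, 0, 0, 0]])

```text
time_s: 25.9
tcp_pos: [0.5424, -0.0824, 0.1316]
eef_rot: [-180.0, -0.1, 7.1]
contact_force: [0.2, 1.0, 0.8]
gripper_width: 0.0876
```

```bash
python3 go.py .540 -.0822 .131 7.05
```

```text
25.9 pos [ 0.5424 -0.0824  0.1316] rot [-179.9957   -0.0672    7.0764] 
shift [-0.0024  0.0002 -0.0006] w [-0.0002  0.0012 -0.0005] w gripper 0.08764714699952779 F [0.2321 1.0106 0.82  ] M [-0.1128  0.162   0.0207]
```

Call:
carry_out(plan=[[-0.0015, -0.0002, 0, 0, 0, 0]])

```text
time_s: 25.98
tcp_pos: [0.5413, -0.0826, 0.1321]
eef_rot: [-180.0, -0.2, 7.1]
contact_force: [2.6, 0.0, -0.6]
gripper_width: 0.0877
```

Call:
carry_out(plan=[[-0.001, -0.0001, 0, 0, 0, 0]])

```text
time_s: 26.07
tcp_pos: [0.541, -0.0826, 0.1327]
eef_rot: [180.0, -0.3, 7.1]
contact_force: [2.9, 0.1, -1.3]
gripper_width: 0.088
```

Call:
carry_out(plan=[[-0.001, -0.0001, 0, 0, 0, 0]])

```text
time_s: 26.15
tcp_pos: [0.5407, -0.0826, 0.1333]
eef_rot: [180.0, -0.4, 7.1]
contact_force: [2.3, -0.9, -1.1]
gripper_width: 0.0878
```

Call:
carry_out(plan=[[-0.001, -0.0001, 0, 0, 0, 0]])

```text
time_s: 26.23
tcp_pos: [0.5405, -0.0826, 0.1339]
eef_rot: [180.0, -0.5, 7.1]
contact_force: [3.3, -1.1, 0.6]
gripper_width: 0.0874
```

Call:
carry_out(plan=[[-0.002, -0.0002, -0.002, 0, 0.006, 0]])

```text
time_s: 26.32
tcp_pos: [0.5406, -0.0826, 0.1333]
eef_rot: [-180.0, -0.4, 7.1]
contact_force: [8.8, 0.4, 3.7]
gripper_width: 0.0875
```

Call:
carry_out(plan=[[-0.002, -0.0002, -0.001, 0, 0.004, 0]])

```text
time_s: 26.4
tcp_pos: [0.5407, -0.0826, 0.1333]
eef_rot: [-180.0, -0.4, 7.1]
contact_force: [5.3, -0.7, 1.1]
gripper_width: 0.0877
```

```bash
python3 go.py .540 -.0822 .131 7.05
```

```text
26.4 pos [ 0.5407 -0.0826  0.1333] rot [-179.9763   -0.4489    7.1453] 
shift [-0.0007  0.0004 -0.0023] w [-0.0014  0.0077 -0.0017] w gripper 0.08771711574087336 F [ 5.2577 -0.7371  1.1364] M [-0.1993 -1.9933 -0.2094]
```

The level is firmly seated: no movement at 9 N. I'll back off, rise, and return above it.

Call:
carry_out(plan=[[0.004, 0.0005, 0, 0, 0.004, 0], [0.003, 0, 0.005, 0, 0.004, 0], [0, 0, 0.02, 0, 0, 0], [0, 0, 0.025, 0, 0, 0], [0, 0, 0.015, 0, 0, 0], [-0.008, -0.001, 0.03, 0, 0, 0], [-0.01, -0.001, 0.03, 0, 0, 0], [-0.008, -0.001, 0.03, 0, 0, 0], [0, 0, 0, 0, 0, 0], [0, 0, 0, 0, 0, 0]])

```text
time_s: 27.23
tcp_pos: [0.5137, -0.0863, 0.2933]
eef_rot: [-179.9, 1.3, 7.1]
contact_force: [0.3, -0.2, -1.6]
gripper_width: 0.0874
```

```bash
python3 go.py .5184 -.085 .30 7.05;python3 snap.py w18 >/dev/null;python3 -c "
from h import *
crop('pics/w18.png','pics/w18c.png',155,150,395,240,3.3)"
```

```text
27.2333 pos [ 0.5137 -0.0863  0.2933] rot [-179.8806    1.3075    7.1403] 
shift [0.0047 0.0013 0.0067] w [ 0.0008 -0.0229 -0.0016] w gripper 0.08738942143974655 F [ 0.2936 -0.2427 -1.6122] M [-0.1237  0.0828 -0.012 ]
```

View pics/w18c.png

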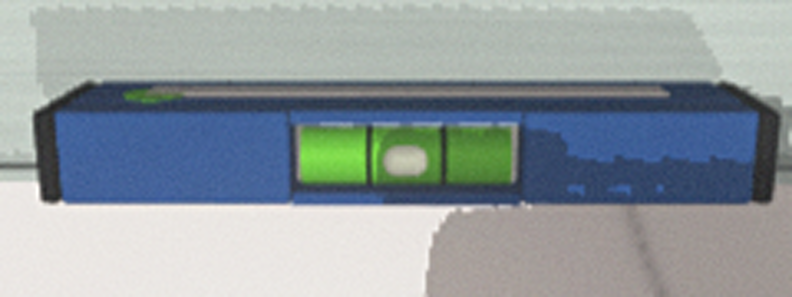

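Call:
carry_out(plan=[[0.002, 0.001, -0.03, 0, -0.012, 0], [0.002, 0, -0.03, 0, -0.01, 0], [0, 0, -0.025, 0, 0, 0], [0, 0, -0.015, 0, 0, 0], [0, 0, 0, 0, 0, 0], [0, 0, 0, 0, 0, 0]])

```text
time_s: 27.78
tcp_pos: [0.5159, -0.0862, 0.1876]
eef_rot: [179.9, 0.3, 7.1]
contact_force: [0.1, -0.3, -0.0]
gripper_width: 0.0872
```

```bash
python3 go.py .5184 -.085 .172 7.05
```

```text
27.7833 pos [ 0.5159 -0.0862  0.1876] rot [179.9035   0.3038   7.1293] 
shift [ 0.0025  0.0012 -0.0156] w [ 0.0023 -0.0051 -0.0014] w gripper 0.0872386634817469 F [ 0.093  -0.2688 -0.0151] M [-0.1044  0.0703 -0.0717]
```

Call:
carry_out(plan=[[0.001, 0.0012, -0.007, 0.002, -0.005, -0.0015], [0.001, 0, -0.006, 0, 0, 0], [0, 0, 0, 0, 0, 0], [0, 0, 0, 0, 0, 0]])

```text
time_s: 28.12
tcp_pos: [0.5193, -0.0848, 0.1749]
eef_rot: [180.0, -0.1, 7.1]
contact_force: [-0.4, -0.6, -0.4]
gripper_width: 0.0875
```

```bash
python3 go.py .5184 -.085 .169 7.05
```

```text
28.1167 pos [ 0.5193 -0.0848  0.1749] rot [179.9661  -0.0623   7.0532] 
shift [-0.0009 -0.0002 -0.0059] w [ 0.0005  0.0012 -0.0001] w gripper 0.0875377299311875 F [-0.4416 -0.5591 -0.4212] M [-0.0475  0.1262 -0.0182]
```

Call:
carry_out(plan=[[-0.0005, 0, -0.004, 0, 0.001, 0], [-0.0003, 0, -0.001, 0, 0, 0], [0, 0, 0, 0, 0, 0]])

```text
time_s: 28.37
tcp_pos: [0.5193, -0.0847, 0.1708]
eef_rot: [180.0, -0.1, 7.1]
contact_force: [-0.6, -0.8, -0.2]
gripper_width: 0.0877
```

```bash
python3 go.py .5184 -.085 .169 7.05
```

```text
28.3667 pos [ 0.5193 -0.0847  0.1708] rot [179.9708  -0.1367   7.0679] 
shift [-0.0009 -0.0003 -0.0018] w [ 0.0002  0.0024 -0.0003] w gripper 0.08766924003006932 F [-0.5648 -0.8089 -0.1842] M [-0.1112  0.1209 -0.0719]
```

Call:
carry_out(plan=[[-0.0015, 0, -0.0015, 0, 0.003, 0]])

```text
time_s: 28.45
tcp_pos: [0.5181, -0.0847, 0.1697]
eef_rot: [180.0, -0.0, 7.1]
contact_force: [0.2, -0.2, 0.5]
gripper_width: 0.0876
```

Call:
carry_out(plan=[[-0.002, 0.0003, -0.0013, 0, 0.002, 0]])

```text
time_s: 28.53
tcp_pos: [0.5161, -0.0844, 0.1685]
eef_rot: [-180.0, 0.1, 7.1]
contact_force: [-0.1, -0.4, -0.7]
gripper_width: 0.0874
```

Call:
carry_out(plan=[[-0.002, 0.0004, -0.0013, 0, 0.002, 0]])

```text
time_s: 28.62
tcp_pos: [0.5154, -0.0843, 0.1683]
eef_rot: [180.0, 0.0, 7.1]
contact_force: [3.5, -4.2, 8.1]
gripper_width: 0.0877
```

Call:
carry_out(plan=[[-0.0016, 0.0001, -0.0022, 0, 0.002, 0]])

```text
time_s: 28.7
tcp_pos: [0.5158, -0.0843, 0.1682]
eef_rot: [179.9, -0.1, 7.1]
contact_force: [-2.6, 1.4, 21.2]
gripper_width: 0.088
```

```bash
python3 go.py .5184 -.085 .169 7.05
```

```text
28.7 pos [ 0.5158 -0.0843  0.1682] rot [179.9063  -0.1132   7.1437] 
shift [ 0.0026 -0.0007  0.0008] w [ 0.0014  0.0022 -0.0016] w gripper 0.08795155345614895 F [-2.6213  1.3633 21.1539] M [ 1.1833  1.1888 -0.1134]
```

```bash
python3 snap.py w19 >/dev/null; python3 snap.py s19 scene>/dev/null;python3 snap.py d19 side;python3 -c "
from h import *
crop('pics/w19.png','pics/w19c.png',90,190,470,350,2)
crop('pics/s19.png','pics/s19c.png',140,180,330,300,4)
crop('pics/d19.png','pics/d19c.png',170,120,320,250,5)"
```

```text
{'time_s': 28.8, 'tcp_pos': array([ 0.5158, -0.0843,  0.1683]), 'eef_rot': array([179.9122,  -0.1268,   7.147 ]), 'joints': array([ 12.3244,   8.871 , -23.3587,   0.1171, -57.652 ,  84.7599]), 'contact_force': array([ 0.5701, -0.4963,  9.8233]), 'moment': array([-0.0172, -0.1073, -0.0458]), 'gripper_width': 0.08763198447852659}
```

View pics/w19c.png

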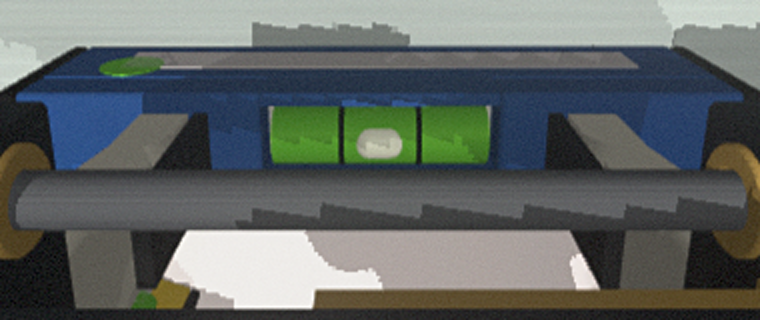

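View pics/s19c.png

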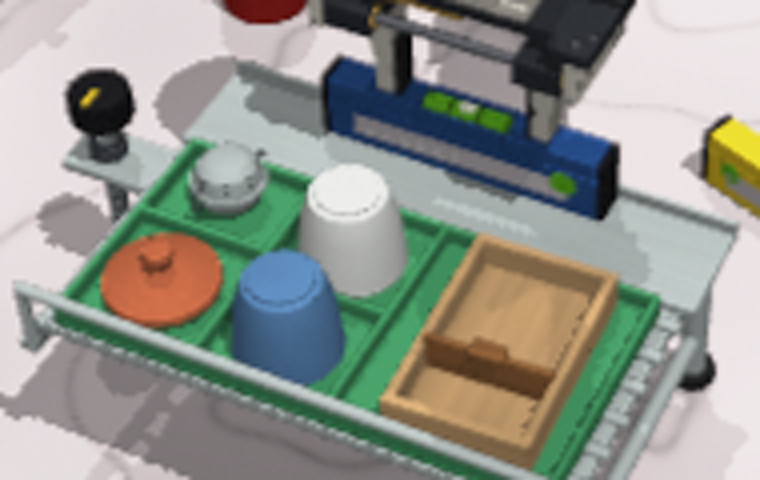

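View pics/d19c.png

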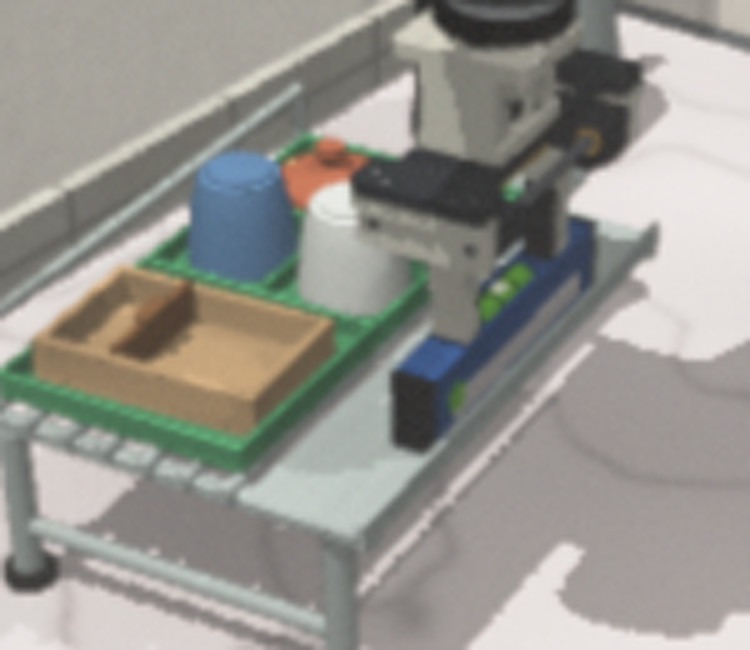

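Call:
carry_out(plan=[[-0.0026, 0.0002, -0.0038, 0, 0.002, 0]])

```text
time_s: 28.93
tcp_pos: [0.5159, -0.0843, 0.1681]
eef_rot: [179.8, -0.4, 7.2]
contact_force: [-5.7, 1.7, 33.9]
gripper_width: 0.0875
```

```bash
python3 snap.py w20;python3 snap.py s20 scene;python3 snap.py d20 side; python3 snap.py w21;python3 -c "
from h import *
crop('pics/w21.png','pics/w21c.png',90,190,470,350,2)"
```

```text
{'time_s': 28.9333, 'tcp_pos': array([ 0.5159, -0.0843,  0.1681]), 'eef_rot': array([179.8387,  -0.3636,   7.2163]), 'joints': array([ 12.3914,   8.7384, -23.5967,   0.2298, -57.3175,  84.7008]), 'contact_force': array([-5.6962,  1.7195, 33.8555]), 'moment': array([ 1.5677,  2.4052, -0.0774]), 'gripper_width': 0.08752414090493982}
{'time_s': 28.9833, 'tcp_pos': array([ 0.5159, -0.0843,  0.1682]), 'eef_rot': array([179.8398,  -0.4116,   7.2243]), 'joints': array([ 12.3989,   8.7014, -23.6293,   0.2338, -57.2741,  84.699 ]), 'contact_force': array([-1.4432, -0.4654, 19.9298]), 'moment': array([0.5322, 0.8377, 0.0986]), 'gripper_width': 0.08766550210599844}
{'time_s': 29.0333, 'tcp_pos': array([ 0.5159, -0.0843,  0.1682]), 'eef_rot': array([179.8424,  -0.4113,   7.2284]), 'joints': array([ 12.3977,   8.7029, -23.6254,   0.2306, -57.2764,  84.7061]), 'contact_force': array([-2.3925, -1.3367, 20.5315]), 'moment': array([0.4799, 1.0121, 0.108 ]), 'gripper_width': 0.08762419832379628}
{'time_s': 29.0833, 'tcp_pos': array([ 0.5159, -0.0843,  0.1682]), 'eef_rot': array([179.8444,  -0.4044,   7.2279]), 'joints': array([ 12.3948,   8.7065, -23.6232,   0.2274, -57.2818,  84.7102]), 'contact_force': array([-2.0904,  0.0036, 20.541 ]), 'moment': array([0.5781, 0.957 , 0.1359]), 'gripper_width': 0.08735365339541423}
```

View pics/w21c.png

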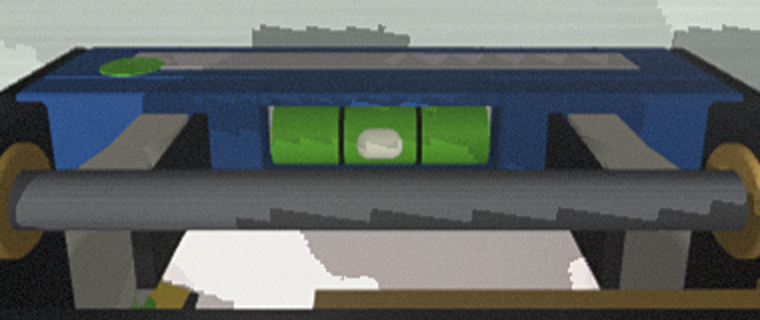

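The press is steady at about 20.5 N with about 2 N sideways. The bubble sits midway between the lines, and nothing else has moved. Handing in.

```bash
python3 -c "
from plant import r
print(r.close_job()); s=r.get_state(); print(s['time_s'],s['contact_force'],s['tcp_pos'])"
```

```text
the job is handed in; nothing more can be done
None
the job is handed in; nothing more can be done
```

The job is done and handed in at about 29 s of the 72 s allowed. The blue level is upright on the ledge along the lip, the shelf is levelled, and the fingertips were still pressing at hand-in.

- **Steps:** I laid the level on the ledge, released it, and turned the knob about 157° (2.74 rad) clockwise without slip. I then seated the level against the lip from the rack side and pressed on either side of the vial.
- **Bubble:** the last wrist picture, taken while pressing, shows it midway between the two lines, within about 0.5 mm.
- **Press:** steady at about 20.5 N down and 2 N sideways, after a peak of 34 N. The fingertips did not slide under the final press.
- **Surroundings:** by eye, the rack items, knob area and yellow level look as they were. I did not measure them, and did not re-check the brush or tea tin.

**Flushness – what disagreed:**
- After the first placing, one wrist view suggested a 0.7–1.4 mm gap to the lip, so I pushed the level against it.
- My first press attempts dragged sideways and may have moved it, so I lifted and pushed it home again; it held still at about 9 N.
- The lip is mostly hidden from the wrist camera during the press, so the final flushness rests on that contact, the low sideways force and the side picture.

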